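# Swap the lens in the beam of the eye clinic's demonstration bench

### The arm

A 6-joint arm with a two-finger parallel gripper is mounted at the origin on the work surface. World frame = base frame: x ahead of the robot, y to its left, z up, the work surface at z = 0. Lengths are in m, angles in rad, forces in N, time in s.
With the tool pointing down it reaches from about 0.4 to 0.825 m from the base axis. Payload 7 kg.
Tool frame: the origin (TCP) lies between the finger pads; the fingertips stand 11 mm ahead of it and the grasp point (between the pads) lies 8 mm behind it; x points along the fingers, z is the direction in which the jaws open and shut, and the axes are right-handed (so a half turn about x gives the same grasp; the last joint's range is limited). The gripper opens to 88 mm and grips with 3 to 60 N. Pads are 19 mm wide; open, the fingers measure 130 mm over their backs; the gripper's body (78 mm by 193 mm) begins 47 mm behind the grasp point.
Start: joints at [-1.05, 0.359, 0.012, 0, -1.224, -0.288], TCP at [0.156, -0.657, 0.238] pointing down, gripper open.
Joint ranges: [-3.07, 3.07], [-1.43, 2.12], [-1.02, 1.25], [-3.03, 1.67], [-3.05, -0], [-3.03, 3.03]. Speed limits (rad/s): [2.39, 2.39, 3.01, 3.14, 3.14, 3.14].

### API

Orientations are given as [roll, pitch, yaw] about the fixed x, y, z axes, in that order (R = Rz(yaw) Ry(pitch) Rx(roll)).
In Python, from station import arm gives the robot as it stands.
- The arm moves only by the tool jog_arm, never from a script. Its argument "motion" is a list of rows, each an object of numbers: "dx", "dy", "dz": the shift along the tool's x, y, z in m; "twist": the turn about the tool's x in degrees. In form: [{"dx": .., "dy": .., "dz": .., "twist": ..}, ...]. A call has 1 to 20 rows; each row is the pose to reach, as a shift and turn from the pose commanded when the call began, along the tool's axes at that moment; what a row does not reach only later rows make up. A row lasts 1/12 s, in which the tool goes at most 41.7 mm and 7.16 degrees, less where a joint would pass 70% of its speed; a pose out of reach is approached as far as the arm can. A call with a gripper value outside its range is refused whole. "gripper" is the finger opening in m, from 0 to 0.0876, set as the call begins (left out, the last holds). The fingers move at their own pace and stop on an object; "newtons" is the grip in N (left out, the last holds). Time passes only in rows, so rows that repeat a pose let the fingers close. It gives the time, the measured TCP pose, the force and the opening at its end, in the units of the state.
- arm.get_state(): the state, without advancing time (a new reading comes with each control period).
- arm.grab_frame(name): name is "scene" or "top" or "wrist"; returns the picture (384x512x3 uint8, red, green, blue); there is no depth.
- arm.camera_model(name): a dict with "camera_matrix" (3x3 intrinsics, pixels), "eye" and "attitude" of the camera in the world. Camera axes: x right, y down, z forward; pixel columns grow to the right and rows downward; lengths in m; the calibration is good to about 2 mm. A picture is of the moment at which its call begins: read the wrist's pose just before it. camera_model takes no time and is no camera call; for the wrist camera it gives the pose at the moment of the call.
- arm.job_done(): hands the job in, once; it reports no verdict.
The state is a dict: "t": time; "q": joint angles; "qd": joint speeds; "joint_efforts": joint torques, N m; "eef_pos": TCP position; "ee_rot": TCP orientation; "force": force on the tool from outside, world axes, zero at the start; "moment": the same for the moment, N m; "width": finger opening in m.
Only numpy, scipy, OpenCV 4.12 (cv2) and the standard library are available. Lean on these libraries where they do the work, as an engineer would, in place of code of your own. Each camera call takes 0.05 s, during which the arm holds its last target.

### The job

Swap the lens in the beam by pushing only: first tip the small lens, now upright, right over until it is folded fully down, then push the large lens, now folded down, back up until it stands fully upright, and move clear. Push gently with the fingertips or the outside of the fingers; do not pinch or lift anything, do not tip the mounts or shove them along the bench, and leave everything else around the bench where it is.

Things in the scene. Friction and masses are not known exactly. Their poses are not given: they have to be found in the camera images.
- mount_large: Foot of the large-lens flip mount: loose bright steel plate (0.6 to 0.9 kg), 80 (its x) x 120 (its y) x 14 mm, standing on the bench plate, two aluminium cheeks in its middle. Origin: centre of the underside; x along the hinge axis, z up. The hinge axis lies 50 mm above the origin, directly over it. The lens folds down from upright towards the foot's +y. Overpushing at a stop tips or slides the foot.
- large_center (a point): Centre of the large lens: glass in a black ring 72 mm across, 8 mm thick, on a short stem. Centre 55 mm from the hinge axis, outermost edge 91 mm from it. Own axes turn with the lens: y across the lens plane, z from the hinge outwards; upright, they match the foot's. Pushing the back (its +y side) towards the foot's -y brings it fully upright.
- large_tab (a point): End of the large lens's flat thumb tab (22 mm wide, 5 mm thick, its outer face 93 mm from the hinge axis), standing 50 mm out from the ring's outermost edge at right angles to the lens: upright lens, tab horizontal to the foot's -y; folded lens, tab points up, leaning back to the hinge. Pushed to the foot's +y it folds the lens down; to -y, following its arc, it raises it (a level push low on the ring's edge jams and slides the foot).
- lens_large (a joint): Hinge of the large lens, rad: 0 = fully upright (against its stop), 1.2 = folded down towards the foot's +y (against its stop). It stays where it is left: friction of 0.07 N m, so 1 to 2 N at the tab moves it.
- mount_small: Foot of the small-lens flip mount: loose bright steel plate (0.6 to 0.9 kg), 80 (its x) x 120 (its y) x 14 mm, standing on the bench plate, two aluminium cheeks in its middle. Origin: centre of the underside; x along the hinge axis, z up. The hinge axis lies 50 mm above the origin, directly over it. The lens folds down from upright towards the foot's +y. Overpushing at a stop tips or slides the foot.
- small_center (a point): Centre of the small lens: glass in a black ring 44 mm across, 8 mm thick, on a short stem. Centre 55 mm from the hinge axis, outermost edge 77 mm from it. Own axes turn with the lens: y across the lens plane, z from the hinge outwards; upright, they match the foot's. Pushing the back (its +y side) towards the foot's -y brings it fully upright.
- small_tab (a point): End of the small lens's flat thumb tab (22 mm wide, 5 mm thick, its outer face 79 mm from the hinge axis), standing 50 mm out from the ring's outermost edge at right angles to the lens: upright lens, tab horizontal to the foot's -y; folded lens, tab points up, leaning back to the hinge. Pushed to the foot's +y it folds the lens down; to -y, following its arc, it raises it (a level push low on the ring's edge jams and slides the foot).
- lens_small (a joint): Hinge of the small lens, rad: 0 = fully upright (against its stop), 1.2 = folded down towards the foot's +y (against its stop). It stays where it is left: friction of 0.07 N m, so 1 to 2 N at the tab moves it.
- bench: Fixed dark steel bench plate, 160 mm (its x) by 840 mm (its y) by 12 mm, on the table; the mounts stand on it, about 150 mm either side of its middle along y, either one at either place. Origin: centre of the underside. A lamp, 160 mm tall, stands at its -y end (snout ends 310 mm from the middle), a white screen, 195 mm tall, 138 mm wide, at its +y end (395 mm from the middle).
- drops: Bystander beside the bench, loose: small white dropper bottle, 26 mm across, 65 mm tall. Origin: centre of the underside. Leave it alone.
- jar: Bystander beside the bench, loose: amber jar with black cap, 48 mm across, 60 mm tall. Origin: centre of the underside. Leave it alone.
- pot: Bystander beside the bench, loose: wooden pot, 68 mm across, 85 mm tall. Origin: centre of the underside. Leave it alone.
- dish: Bystander beside the bench, loose: shallow steel dish, 70 mm across, 22 mm tall. Origin: centre of the underside. Leave it alone.
- loupe: Bystander beside the bench, loose: black eye loupe standing on its rim, 40 mm across, 42 mm tall. Origin: centre of the underside. Leave it alone.
- torch: Bystander beside the bench, loose: pen torch lying flat, 127 mm long along its x axis, 16 mm thick. Origin: centre of the underside. Leave it alone.
Not all that is in view belongs to the job. What is shaped like the mount_large but blue is not meant.

How it is judged:
By the outcome, as a careful person would: the job done as asked, in the order asked, and still so for the second after the job is handed in, with the robot touching nothing.
It also fails if it takes over 61 s, if anything falls off the work surface, if the arm or the gripper's body presses on something with over 40 N, if the wrist force passes 120 N, or if a joint passes its speed limit or range.

## Working session

There is one attempt and no reset: what is moved stays moved. The work goes in short steps, Python scripts to look and compute and a tool call to move; the robot and the scene stay as the last step left them, time stands still between calls to the robot, and variables do not carry over. Pictures are saved under pics/ and viewed, and the job is handed in when it is done.

Besides the shell and the picture viewer there is one more tool, called after "Request:" by a JSON object that holds its "op" and its "data", one argument or row to a line. jog_arm: Moves the arm, as the interface text tells. Its arguments: {"type":"object","properties":{"motion":{"type":"array"},"gripper":{"type":"number"},"newtons":{"type":"number"}},"required":["motion"]}

```bash
ls; mkdir -p pics; python3 - <<'E'
from station import arm
import cv2, numpy as np
np.set_printoptions(precision=4,suppress=True)
s=arm.get_state();print(s)
for n in("scene","top","wrist"):
    m=arm.camera_model(n);print(n,m)
    f=arm.grab_frame(n);cv2.imwrite(f"pics/a_{n}.png",cv2.cvtColor(f,cv2.COLOR_RGB2BGR))
E
```

```text
pics
{'t': 0.0, 'q': array([-1.0499,  0.3594,  0.0111, -0.0004, -1.2241, -0.2881]), 'qd': array([-0.0004,  0.001 , -0.0003,  0.0004, -0.0007, -0.0023]), 'joint_efforts': array([  0.0018, -58.2717,  29.3071,   6.9974,   0.0068,  -0.0001]), 'eef_pos': array([ 0.1556, -0.6564,  0.2366]), 'ee_rot': array([0.08  , 1.5691, 1.8835]), 'force': array([ 0.6315,  0.3535, -0.0023]), 'moment': array([ 0.0607,  0.0253, -0.0029]), 'width': 0.08806263286586699}
scene {'camera_matrix': array([[456.5116,   0.    , 252.5317],
       [  0.    , 456.5116, 190.7225],
       [  0.    ,   0.    ,   1.    ]]), 'eye': array([1.2528, 0.1563, 1.0424]), 'attitude': array([-2.4771,  0.001 ,  1.5784])}
top {'camera_matrix': array([[441.7104,   0.    , 256.2403],
       [  0.    , 441.7104, 193.1562],
       [  0.    ,   0.    ,   1.    ]]), 'eye': array([0.3126, 0.1637, 1.4837]), 'attitude': array([-2.9951, -0.0068, -1.5432])}
wrist {'camera_matrix': array([[273.5621,   0.    , 255.7276],
       [  0.    , 273.5621, 190.7199],
       [  0.    ,   0.    ,   1.    ]]), 'eye': array([ 0.0798, -0.6754,  0.3836]), 'attitude': array([ 2.8525, -0.0017,  1.8038])}
```

View pics/a_scene.png

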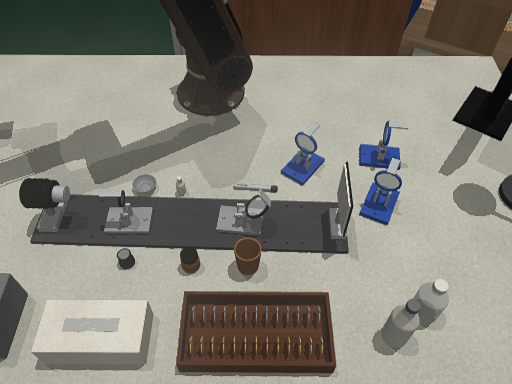

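View pics/a_top.png

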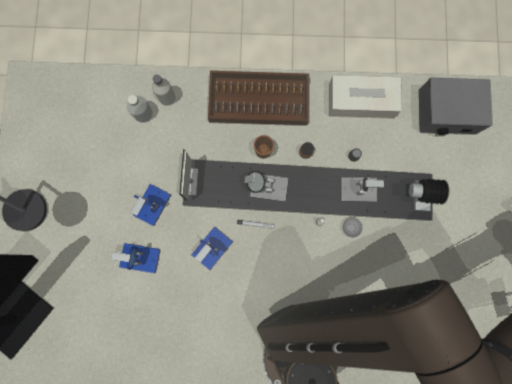

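View pics/a_wrist.png

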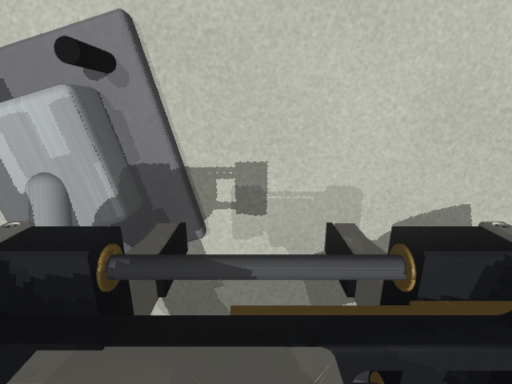

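```bash
cat > h.py <<'E'
from station import arm
import cv2, numpy as np
from scipy.spatial.transform import Rotation as Ro
np.set_printoptions(precision=4,suppress=True)
def cam(n):
    m=arm.camera_model(n);return np.array(m["camera_matrix"]),np.array(m["eye"]),Ro.from_euler('xyz',m["attitude"]).as_matrix()
def proj(c,P):
    K,e,R=c;p=(np.atleast_2d(P)-e)@R@K.T;return p[:,:2]/p[:,2:]
def back(c,uv,z):
    K,e,R=c;uv=np.atleast_2d(uv).astype(float);d=np.c_[uv,np.ones(len(uv))]@np.linalg.inv(K).T@R.T
    return e+d*((z-e[2])/d[:,2])[:,None]
E
python3 - <<'E'
from h import *
for n,boxes in (("top",[(225,150,310,215),(325,160,450,220)]),("scene",[(200,175,300,245),(90,180,170,245)])):
    f=cv2.imread(f"pics/a_{n}.png")
    for i,(a,b,c,d) in enumerate(boxes):
        k=cv2.resize(f[b:d,a:c],None,fx=780//(c-a) if (780//(c-a))*(d-b)<600 else 600//(d-b),fy=780//(c-a) if (780//(c-a))*(d-b)<600 else 600//(d-b),interpolation=cv2.INTER_CUBIC)
        print(n,i,k.shape,(780//(c-a)))
        cv2.imwrite(f"pics/c_{n}{i}.png",k)
c=cam("top");print(proj(c,[[0,0,0],[.5,0,0]]))
print(back(c,[[183,206],[193,160],[433,168],[432,220]],.012))
E
```

```text
top 0 (585, 765, 3) 9
top 1 (360, 750, 3) 6
scene 0 (490, 700, 3) 7
scene 1 (585, 720, 3) 9
[[301.2604 357.8127]
 [303.1295 203.7417]]
[[ 0.4794  0.4038  0.012 ]
 [ 0.6378  0.378   0.012 ]
 [ 0.6337 -0.4397  0.012 ]
 [ 0.4559 -0.4308  0.012 ]]
```

View pics/c_top0.png

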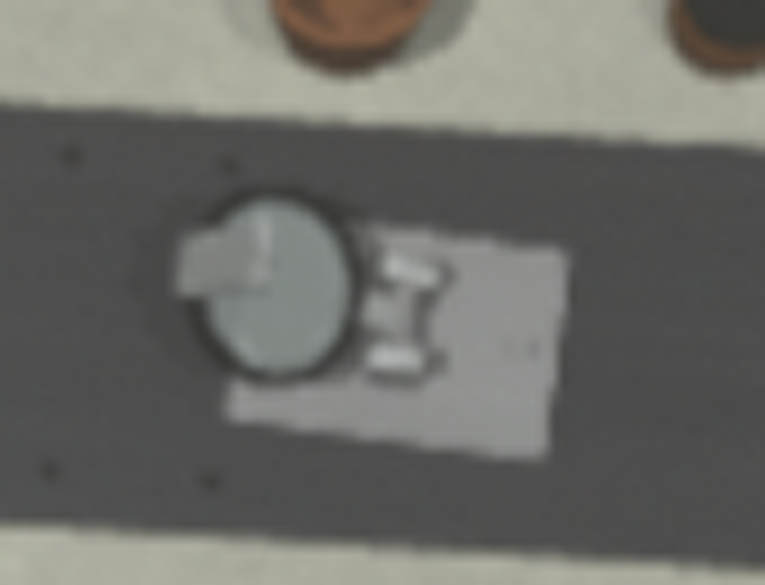

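View pics/c_top1.png

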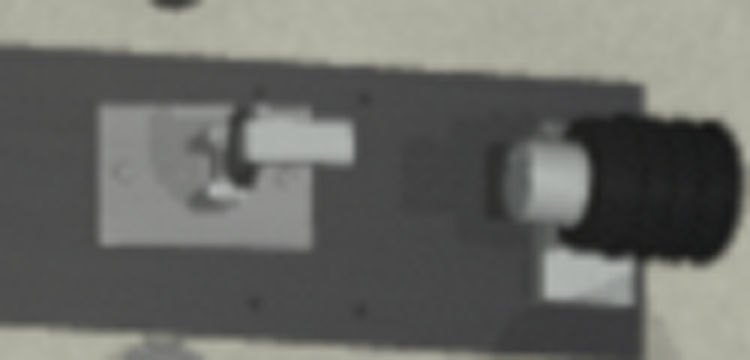

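View pics/c_scene0.png

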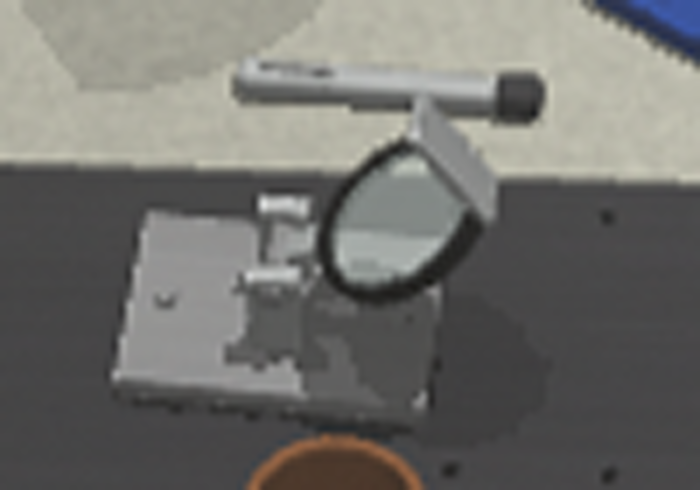

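View pics/c_scene1.png

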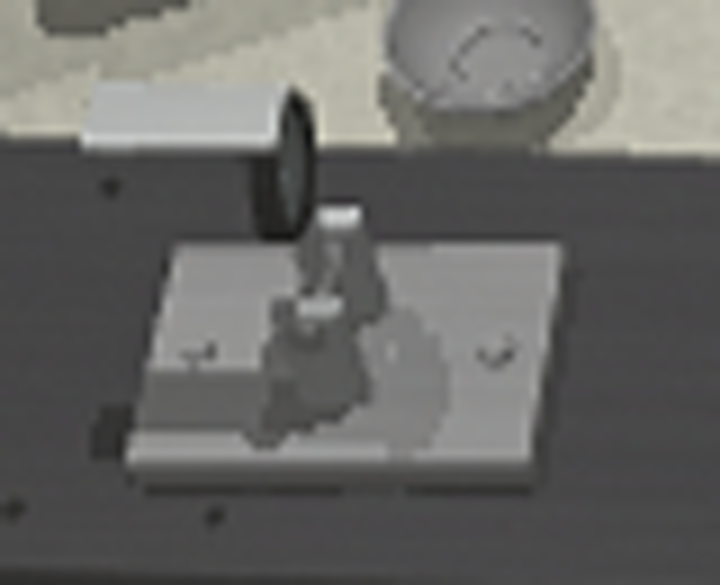

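```bash
cat > fit.py <<'E'
from h import *
from scipy.optimize import least_squares
ct,cs=cam("top"),cam("scene")
def g(l,s,o): return (np.array(l,float)+.5)/s+np.array(o)-.5
def W(p,L):
    x,y,a=p;L=np.atleast_2d(L);c,s=np.cos(a),np.sin(a)
    return np.c_[x+c*L[:,0]-s*L[:,1],y+s*L[:,0]+c*L[:,1],.012+L[:,2]]
# local corners: (x,y): image top = +x, image left=+y (top view)
A,B,C,D=[.04,.06,.014],[.04,-.06,.014],[-.04,-.06,.014],[-.04,.06,.014] #TL TR BR BL (top img)
def fit(obs,p0):
    def r(p): return np.concatenate([(proj(c,W(p,L))-uv).ravel() for c,L,uv in obs])
    s=least_squares(r,p0);print(s.x,np.degrees(s.x[2]),r(s.x).round(2));return s.x
if __name__=="__main__":
    # scene view: camera looks toward -x; image left=-y, image bottom=+x
    ps=fit([(ct,[A,B,C,D],g([(99,104),(312,107),(312,249),(98,246)],6,(325,160))),
     (cs,[C,D,A,B],g([(172,243),(565,243),(533,462),(125,460)],9,(90,180)))],[.55,-.15,0])
    pl=fit([(ct,[B,C,D],g([(568,250),(545,460),(228,418)],9,(225,150))),
     (cs,[C,B,A],g([(147,210),(115,378),(428,405)],7,(200,175)))],[.55,.15,0])
    def chk(p,rc,rt,th):
        # lens point at radius r, tab offset t(-y): fold angle th toward +y
        f=lambda r,t,x=0:[x,r*np.sin(th)-t*np.cos(th),.05+r*np.cos(th)+t*np.sin(th)]
        P=W(p,[f(.055,0),f(rt,0),f(rt,.05),f(rt,.054)]);print(P);print("top",proj(ct,P).round(1).tolist(),"scene",proj(cs,P).round(1).tolist())
    chk(ps,.022,.077,0);chk(pl,.036,.091,1.2)
E
python3 fit.py
```

```text
[ 0.5531 -0.1845  0.0105] 0.5989705306911027 [ 0.15 -0.39  0.33 -0.25  0.88 -0.31  0.58 -0.45  0.69 -0.29  0.58 -0.41
  0.15 -0.33  0.15  0.02]
[ 0.5511  0.1174 -0.101 ] -5.787649105068084 [ 0.66 -0.08  0.39  0.03 -0.13  0.09  0.15 -0.16  0.17 -0.03  0.42  0.22]
[[ 0.5531 -0.1845  0.117 ]
 [ 0.5531 -0.1845  0.139 ]
 [ 0.5536 -0.2345  0.139 ]
 [ 0.5536 -0.2385  0.139 ]]
top [[366.2, 184.1], [368.0, 182.9], [384.1, 183.2], [385.4, 183.2]] scene [[121.1, 197.8], [119.1, 192.5], [99.1, 192.6], [97.5, 192.6]]
[[0.5563 0.1684 0.0819]
 [0.5596 0.2017 0.095 ]
 [0.5578 0.1837 0.1416]
 [0.5577 0.1823 0.1453]]
top [[253.9, 181.8], [243.5, 179.8], [249.0, 177.9], [249.5, 177.7]] scene [[259.6, 207.7], [272.6, 205.9], [266.0, 194.2], [265.5, 193.2]]
```

```bash
cat > ft.py <<'E'
from fit import *
p=np.array([.5511,.1174,-.101])
f=lambda th,r,t,x=0:[x,r*np.sin(th)-t*np.cos(th),.05+r*np.cos(th)+t*np.sin(th)]
for th in np.arange(.7,1.25,.1):
    P=W(p,[f(th,.055,0),f(th,.093,-.004),f(th,.091,.05,.011),f(th,.091,.05,-.011)])
    print(th.round(2),((proj(ct,P)-[225,150])*9).round(0).tolist(),((proj(cs,P)-[200,175])*7).round(0).tolist())
E
python3 ft.py
python3 - <<'E'
from h import *
f=cv2.imread("pics/a_scene.png")
cv2.imwrite("pics/d.png",cv2.resize(f[180:225,225:285],None,fx=13,fy=13,interpolation=cv2.INTER_CUBIC))
E
```

```text
0.7 [[305.0, 281.0], [227.0, 258.0], [356.0, 225.0], [347.0, 288.0]] [[375.0, 190.0], [451.0, 152.0], [329.0, 109.0], [336.0, 60.0]]
0.8 [[294.0, 282.0], [208.0, 259.0], [326.0, 222.0], [318.0, 286.0]] [[386.0, 197.0], [469.0, 165.0], [357.0, 116.0], [364.0, 67.0]]
0.9 [[283.0, 282.0], [192.0, 261.0], [297.0, 221.0], [289.0, 284.0]] [[395.0, 204.0], [484.0, 178.0], [385.0, 124.0], [392.0, 76.0]]
1.0 [[274.0, 283.0], [178.0, 263.0], [270.0, 220.0], [261.0, 283.0]] [[404.0, 212.0], [498.0, 192.0], [412.0, 134.0], [418.0, 86.0]]
1.1 [[267.0, 285.0], [167.0, 265.0], [244.0, 219.0], [236.0, 282.0]] [[411.0, 220.0], [509.0, 207.0], [436.0, 146.0], [442.0, 97.0]]
1.2 [[260.0, 286.0], [157.0, 268.0], [220.0, 220.0], [212.0, 282.0]] [[417.0, 229.0], [517.0, 222.0], [459.0, 159.0], [465.0, 110.0]]
```

View pics/d.png

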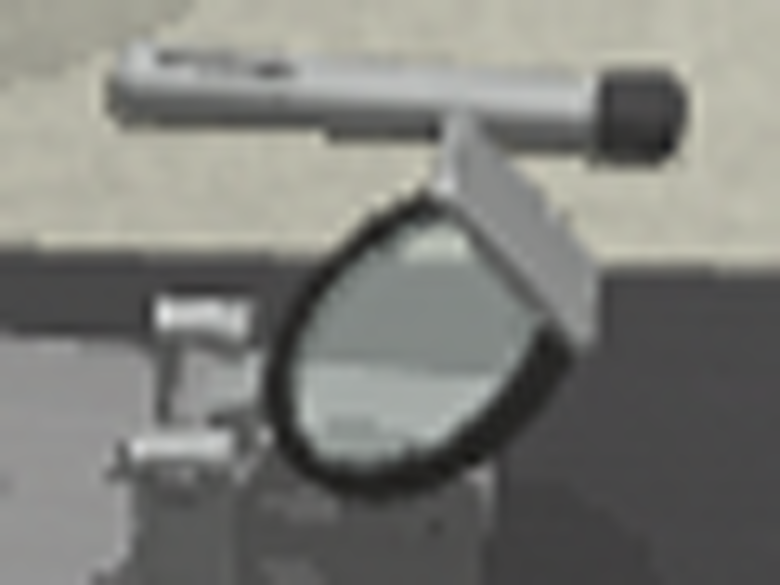

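```bash
cat >> h.py <<'E'
def tool():
    s=arm.get_state();R=Ro.from_euler('xyz',s["ee_rot"]).as_matrix();return s,np.array(s["eef_pos"]),R
def info(target=None,ang=None):
    s,p,R=tool();print("t",s["t"],"p",p,"F",s["force"],"M",s["moment"],"w",round(s["width"],4));print("axes x,y,z cols\n",R)
    if target is not None: print("d tool",R.T@(np.array(target)-p))
E
python3 -c "
from h import *
info([.553,-.275,.237]); print(arm.get_state()['q'])"
```

```text
t 0.15 p [ 0.1556 -0.6565  0.2368] F [ 0.0325 -0.3868 -0.6445] M [ 0.002  -0.0262 -0.0024] w 0.0877
axes x,y,z cols
 [[-0.0004 -0.973  -0.2306]
 [ 0.0012 -0.2306  0.973 ]
 [-1.      0.0001  0.0012]]
d tool [ 0.0001 -0.4746  0.2795]
[-1.0499  0.3592  0.0113 -0.0002 -1.2241 -0.2881]
```

Request:
{"op": "jog_arm", "data": {
  "motion": [
    {"dy": -0.01, "dz": 0.006, "twist": -5},
    {"dy": -0.03, "dz": 0.018, "twist": -10},
    {"dy": -0.06, "dz": 0.035, "twist": -15},
    {"dy": -0.09, "dz": 0.052, "twist": -20},
    {"dy": -0.12, "dz": 0.069, "twist": -25},
    {"dy": -0.15, "dz": 0.086, "twist": -30},
    {"dy": -0.18, "dz": 0.103, "twist": -35},
    {"dy": -0.21, "dz": 0.12, "twist": -40},
    {"dy": -0.24, "dz": 0.137, "twist": -45},
    {"dy": -0.27, "dz": 0.154, "twist": -50},
    {"dy": -0.3, "dz": 0.171, "twist": -55},
    {"dy": -0.33, "dz": 0.188, "twist": -60},
    {"dy": -0.36, "dz": 0.205, "twist": -65},
    {"dy": -0.39, "dz": 0.222, "twist": -70},
    {"dy": -0.42, "dz": 0.24, "twist": -74},
    {"dy": -0.445, "dz": 0.255, "twist": -77.3},
    {"dy": -0.465, "dz": 0.265, "twist": -77.3},
    {"dy": -0.473, "dz": 0.27, "twist": -77.3},
    {"dy": -0.473, "dz": 0.27, "twist": -77.3},
    {"dy": -0.473, "dz": 0.27, "twist": -77.3}
  ],
  "gripper": 0,
  "newtons": 10
}}

```text
invalid input
```

```bash
python3 -c "
from h import *
info([.5535,-.275,.140])
f=arm.grab_frame('wrist');cv2.imwrite('pics/b_w.png',f[:,:,::-1])
f=arm.grab_frame('scene')
cv2.imwrite('pics/b_s.png',cv2.resize(f[120:270,20:220,::-1],None,fx=4,fy=4,interpolation=cv2.INTER_CUBIC))
"
```

```text
t 0.15 p [ 0.1556 -0.6565  0.2368] F [ 0.0325 -0.3868 -0.6445] M [ 0.002  -0.0262 -0.0024] w 0.0877
axes x,y,z cols
 [[-0.0004 -0.973  -0.2306]
 [ 0.0012 -0.2306  0.973 ]
 [-1.      0.0001  0.0012]]
d tool [ 0.0971 -0.4751  0.2793]
```

View pics/b_w.png

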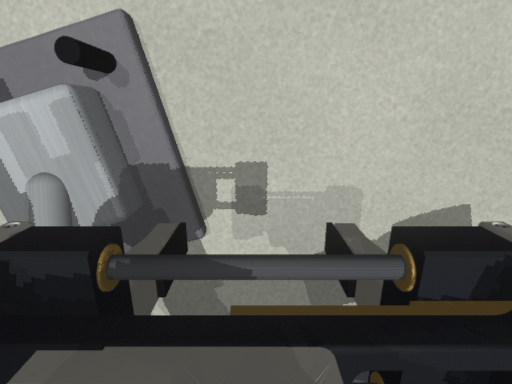

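View pics/b_s.png

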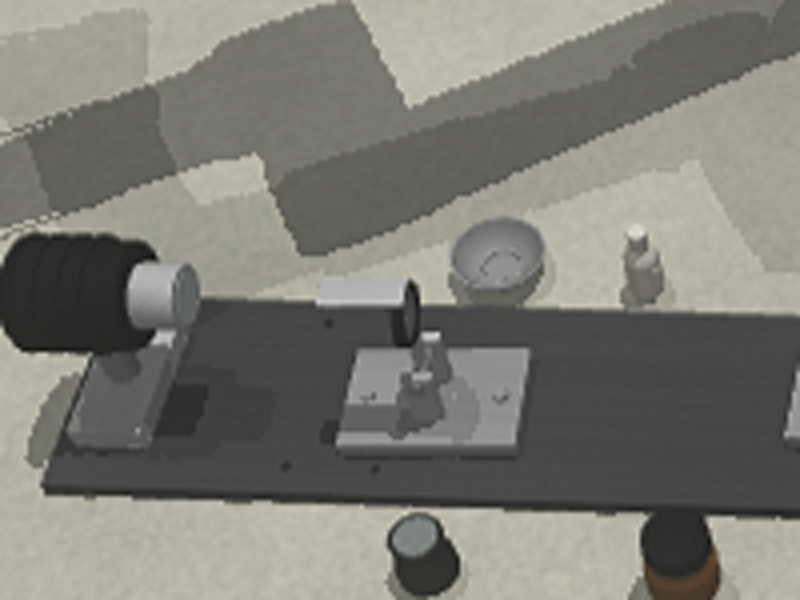

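The call was refused, probably because of missing keys, so I'll resend it with every key given.

Request:
{"op": "jog_arm", "data": {
  "motion": [
    {"dx": 0, "dy": -0.01, "dz": 0.006, "twist": -5},
    {"dx": 0, "dy": -0.03, "dz": 0.018, "twist": -10},
    {"dx": 0, "dy": -0.06, "dz": 0.035, "twist": -15},
    {"dx": 0, "dy": -0.09, "dz": 0.052, "twist": -20},
    {"dx": 0, "dy": -0.12, "dz": 0.069, "twist": -25},
    {"dx": 0, "dy": -0.15, "dz": 0.086, "twist": -30},
    {"dx": 0, "dy": -0.18, "dz": 0.103, "twist": -35},
    {"dx": 0, "dy": -0.21, "dz": 0.12, "twist": -40},
    {"dx": 0, "dy": -0.24, "dz": 0.137, "twist": -45},
    {"dx": 0, "dy": -0.27, "dz": 0.154, "twist": -50},
    {"dx": 0, "dy": -0.3, "dz": 0.171, "twist": -55},
    {"dx": 0, "dy": -0.33, "dz": 0.188, "twist": -60},
    {"dx": 0, "dy": -0.36, "dz": 0.205, "twist": -65},
    {"dx": 0, "dy": -0.39, "dz": 0.222, "twist": -70},
    {"dx": 0, "dy": -0.42, "dz": 0.24, "twist": -74},
    {"dx": 0, "dy": -0.445, "dz": 0.255, "twist": -77.3},
    {"dx": 0, "dy": -0.465, "dz": 0.265, "twist": -77.3},
    {"dx": 0, "dy": -0.473, "dz": 0.27, "twist": -77.3},
    {"dx": 0, "dy": -0.473, "dz": 0.27, "twist": -77.3},
    {"dx": 0, "dy": -0.473, "dz": 0.27, "twist": -77.3}
  ],
  "gripper": 0,
  "newtons": 10
}}

```text
t: 1.92
eef_pos: [0.5535, -0.2847, 0.2373]
ee_rot: [-0.252, 1.57, 2.901]
force: [-0.3, -0.1, 0.1]
width: 0.0003
```

```bash
python3 -c "
from h import *
info([.5535,-.275,.140])
f=arm.grab_frame('wrist');cv2.imwrite('pics/b_w2.png',f[:,:,::-1])
"
```

```text
t 1.9167 p [ 0.5535 -0.2847  0.2373] F [-0.2853 -0.0714  0.1172] M [-0.0465  0.1478  0.0473] w 0.0003
axes x,y,z cols
 [[-0.0007  0.0117 -0.9999]
 [ 0.0002 -0.9999 -0.0117]
 [-1.     -0.0002  0.0007]]
d tool [ 0.0973 -0.0097 -0.0002]
```

View pics/b_w2.png

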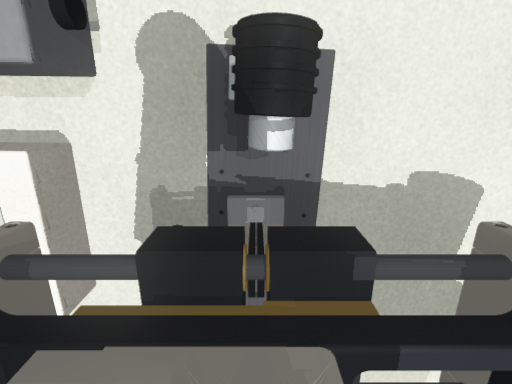

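```bash
python3 -c "
from h import *
c=cam('wrist');print(c[1])
print(proj(c,[[.5535,-.2345,.139],[.5535,-.285,.226],[.5531,-.1845,.139],[.5537,-.2445,.026]]))
f=cv2.imread('pics/b_w2.png');cv2.imwrite('pics/b_w3.png',cv2.resize(f[170:310,160:350],None,fx=4,fy=4))
"
```

```text
[ 0.5532 -0.3635  0.3843]
[[253.7898 244.5619]
 [253.6969 237.8106]
 [253.7321 287.6781]
 [254.2051 199.1725]]
```

View pics/b_w3.png

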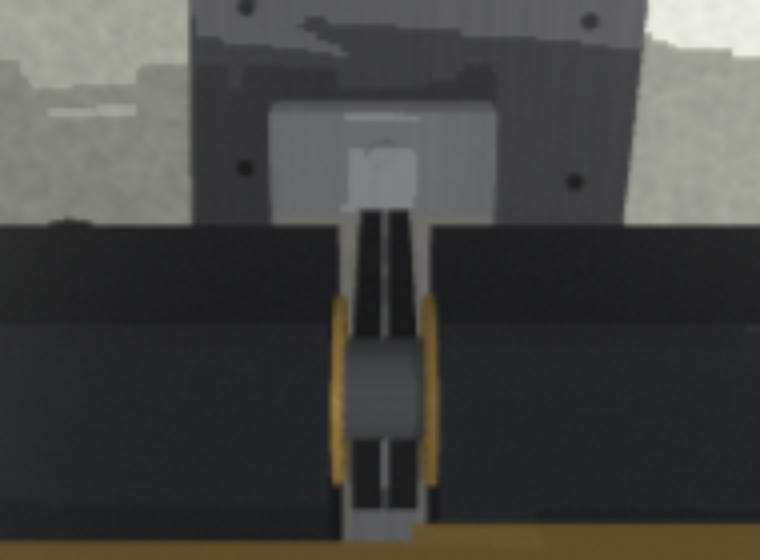

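```bash
python3 -c "
from h import *
f=arm.grab_frame('scene')
cv2.imwrite('pics/b_s2.png',cv2.resize(f[110:260,20:220,::-1],None,fx=4,fy=4,interpolation=cv2.INTER_CUBIC))
"
```

```text
(no output)
```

View pics/b_s2.png

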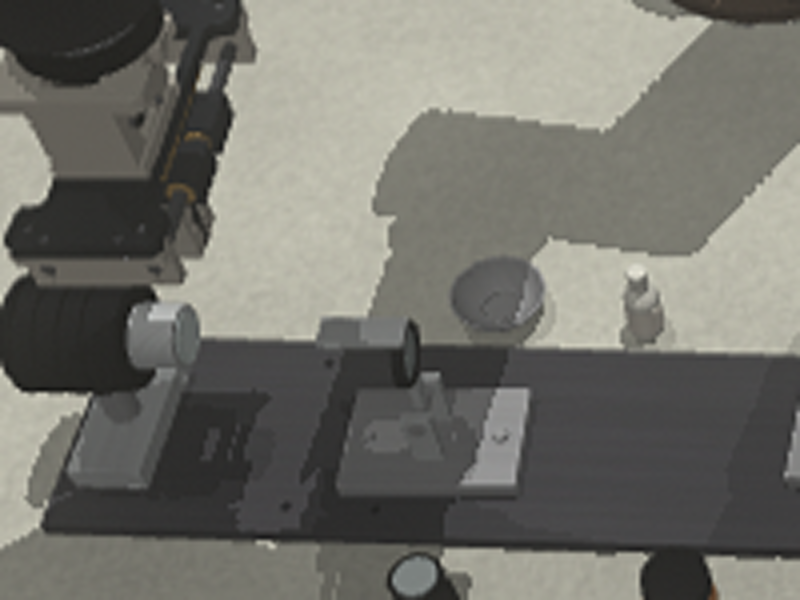

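Request:
{"op": "jog_arm", "data": {
  "motion": [
    {"dx": 0.01, "dy": 0, "dz": 0, "twist": 0},
    {"dx": 0.03, "dy": 0, "dz": 0, "twist": 0},
    {"dx": 0.055, "dy": 0, "dz": 0, "twist": 0},
    {"dx": 0.08, "dy": 0, "dz": 0, "twist": 0},
    {"dx": 0.095, "dy": 0, "dz": 0, "twist": 0},
    {"dx": 0.1, "dy": 0, "dz": 0, "twist": 0},
    {"dx": 0.1, "dy": -0.008, "dz": 0, "twist": 0},
    {"dx": 0.1, "dy": -0.018, "dz": 0, "twist": 0},
    {"dx": 0.1, "dy": -0.025, "dz": 0, "twist": 0},
    {"dx": 0.1, "dy": -0.028, "dz": 0, "twist": 0},
    {"dx": 0.1, "dy": -0.028, "dz": 0, "twist": 0}
  ]
}}

```text
t: 2.93
eef_pos: [0.554, -0.2559, 0.1388]
ee_rot: [3.003, 1.569, -0.126]
force: [-0.4, -0.5, 0.0]
width: 0.0005
```

```bash
python3 -c "
from h import *
info()
print(proj(cam('scene'),[[.5535,-.257,.126],[.5535,-.2345,.139]]))
f=arm.grab_frame('scene')
cv2.imwrite('pics/b_s3.png',cv2.resize(f[150:250,60:190,::-1],None,fx=6,fy=6,interpolation=cv2.INTER_CUBIC))
"
```

```text
t 2.9333 p [ 0.554  -0.2559  0.1388] F [-0.3755 -0.5242  0.0357] M [0.0489 0.183  0.0405] w 0.0005
axes x,y,z cols
 [[ 0.0021  0.0125 -0.9999]
 [-0.0003 -0.9999 -0.0125]
 [-1.      0.0003 -0.0021]]
[[ 91.618  195.6343]
 [ 99.1314 192.5297]]
```

View pics/b_s3.png

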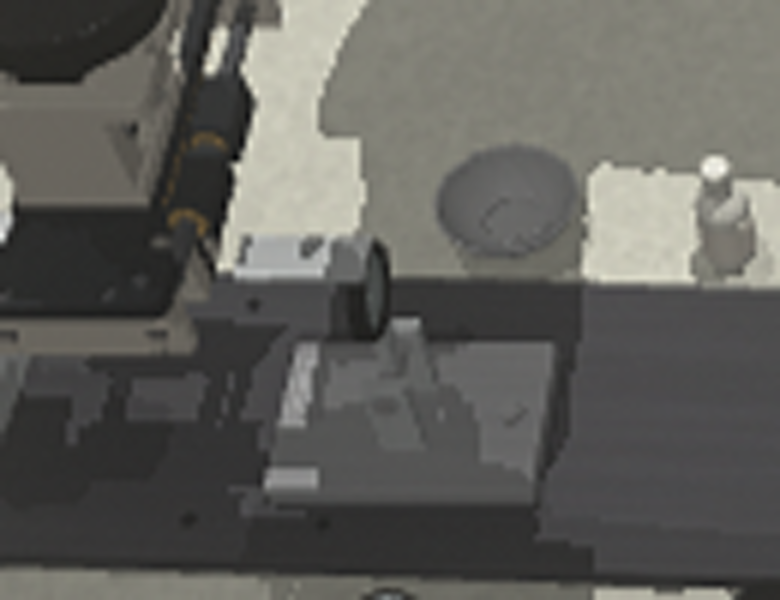

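Request:
{"op": "jog_arm", "data": {
  "motion": [
    {"dx": 0, "dy": -0.003, "dz": 0, "twist": 0},
    {"dx": 0, "dy": -0.006, "dz": 0, "twist": 0},
    {"dx": 0, "dy": -0.009, "dz": 0, "twist": 0},
    {"dx": 0, "dy": -0.0115, "dz": 0, "twist": 0},
    {"dx": -0.001, "dy": -0.0135, "dz": 0, "twist": 0},
    {"dx": -0.0025, "dy": -0.016, "dz": 0, "twist": 0},
    {"dx": -0.004, "dy": -0.019, "dz": 0, "twist": 0},
    {"dx": -0.0055, "dy": -0.022, "dz": 0, "twist": 0},
    {"dx": -0.007, "dy": -0.0245, "dz": 0, "twist": 0},
    {"dx": -0.0085, "dy": -0.027, "dz": 0, "twist": 0},
    {"dx": -0.0095, "dy": -0.03, "dz": 0, "twist": 0},
    {"dx": -0.0105, "dy": -0.033, "dz": 0, "twist": 0},
    {"dx": -0.0115, "dy": -0.036, "dz": 0, "twist": 0},
    {"dx": -0.0125, "dy": -0.039, "dz": 0, "twist": 0},
    {"dx": -0.0135, "dy": -0.042, "dz": 0, "twist": 0},
    {"dx": -0.0135, "dy": -0.042, "dz": 0, "twist": 0}
  ]
}}

```text
t: 4.32
eef_pos: [0.553, -0.2144, 0.1513]
ee_rot: [-2.71, 1.57, 0.443]
force: [0.1, -0.3, -0.5]
width: 0.0006
```

```bash
python3 -c "
from h import *
info()
f=arm.grab_frame('scene')
cv2.imwrite('pics/b_s4.png',cv2.resize(f[150:250,60:190,::-1],None,fx=6,fy=6,interpolation=cv2.INTER_CUBIC))
"
```

```text
t 4.3167 p [ 0.553  -0.2144  0.1513] F [ 0.1297 -0.2654 -0.5021] M [0.0096 0.1228 0.0744] w 0.0006
axes x,y,z cols
 [[ 0.0003  0.0115 -0.9999]
 [ 0.0001 -0.9999 -0.0115]
 [-1.     -0.0001 -0.0003]]
```

View pics/b_s4.png

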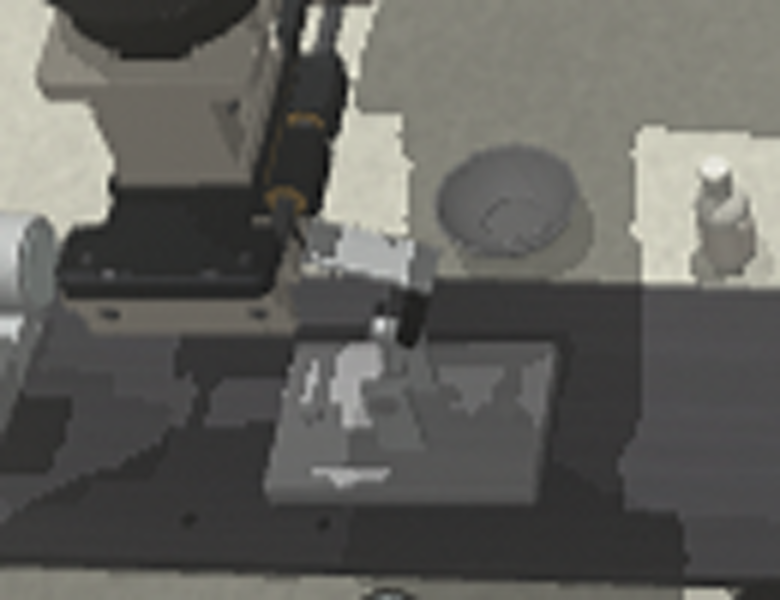

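Request:
{"op": "jog_arm", "data": {
  "motion": [
    {"dx": -0.001, "dy": -0.003, "dz": 0, "twist": 0},
    {"dx": -0.0015, "dy": -0.0065, "dz": 0, "twist": 0},
    {"dx": -0.002, "dy": -0.01, "dz": 0, "twist": 0},
    {"dx": -0.002, "dy": -0.0135, "dz": 0, "twist": 0},
    {"dx": -0.002, "dy": -0.017, "dz": 0, "twist": 0},
    {"dx": -0.002, "dy": -0.0205, "dz": 0, "twist": 0},
    {"dx": -0.0015, "dy": -0.024, "dz": 0, "twist": 0},
    {"dx": -0.001, "dy": -0.0275, "dz": 0, "twist": 0},
    {"dx": -0.0005, "dy": -0.031, "dz": 0, "twist": 0},
    {"dx": 0, "dy": -0.0345, "dz": 0, "twist": 0},
    {"dx": 0.001, "dy": -0.038, "dz": 0, "twist": 0},
    {"dx": 0.002, "dy": -0.0415, "dz": 0, "twist": 0},
    {"dx": 0.003, "dy": -0.045, "dz": 0, "twist": 0},
    {"dx": 0.004, "dy": -0.048, "dz": 0, "twist": 0},
    {"dx": 0.005, "dy": -0.051, "dz": 0, "twist": 0},
    {"dx": 0.006, "dy": -0.054, "dz": 0, "twist": 0},
    {"dx": 0.007, "dy": -0.057, "dz": 0, "twist": 0},
    {"dx": 0.007, "dy": -0.057, "dz": 0, "twist": 0}
  ]
}}

```text
t: 5.87
eef_pos: [0.552, -0.1574, 0.1437]
ee_rot: [-0.308, 1.57, 2.845]
force: [-0.4, -0.8, -0.7]
width: 0.0003
```

```bash
python3 -c "
from h import *
info()
f=arm.grab_frame('scene')
cv2.imwrite('pics/b_s5.png',cv2.resize(f[150:250,60:190,::-1],None,fx=6,fy=6,interpolation=cv2.INTER_CUBIC))
"
```

```text
t 5.8667 p [ 0.552  -0.1574  0.1437] F [-0.3622 -0.7525 -0.7405] M [ 0.0672  0.0928 -0.0039] w 0.0003
axes x,y,z cols
 [[-0.0005  0.0114 -0.9999]
 [ 0.0002 -0.9999 -0.0114]
 [-1.     -0.0002  0.0005]]
```

View pics/b_s5.png

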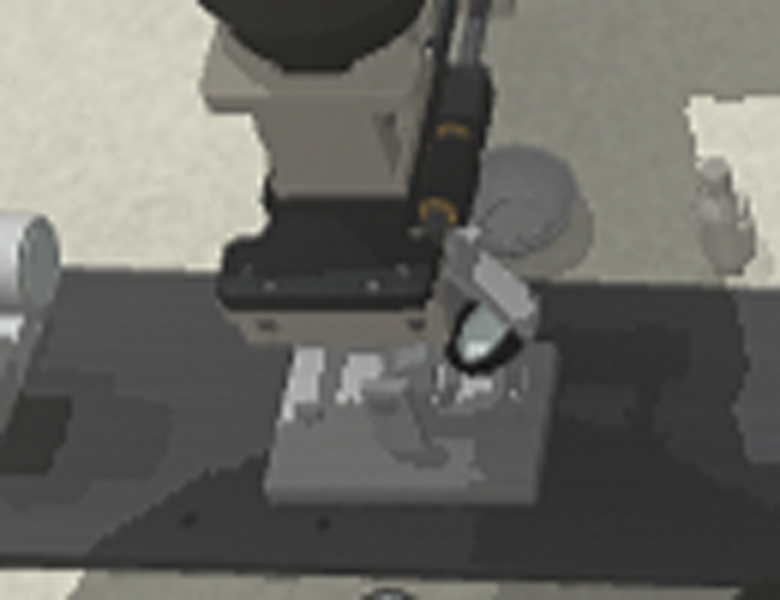

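Request:
{"op": "jog_arm", "data": {
  "motion": [
    {"dx": 0, "dy": 0.004, "dz": 0, "twist": 0},
    {"dx": 0, "dy": 0.008, "dz": 0, "twist": 0},
    {"dx": -0.01, "dy": 0.008, "dz": 0, "twist": 0},
    {"dx": -0.025, "dy": 0.008, "dz": 0, "twist": 0},
    {"dx": -0.04, "dy": 0.006, "dz": 0, "twist": 0},
    {"dx": -0.045, "dy": -0.002, "dz": 0, "twist": 0},
    {"dx": -0.045, "dy": -0.009, "dz": 0, "twist": 0},
    {"dx": -0.043, "dy": -0.0145, "dz": 0, "twist": 0},
    {"dx": -0.035, "dy": -0.0155, "dz": 0, "twist": 0},
    {"dx": -0.025, "dy": -0.0155, "dz": 0, "twist": 0},
    {"dx": -0.018, "dy": -0.0155, "dz": 0, "twist": 0},
    {"dx": -0.015, "dy": -0.0155, "dz": 0, "twist": 0},
    {"dx": -0.015, "dy": -0.0155, "dz": 0, "twist": 0}
  ]
}}

```text
t: 7.0
eef_pos: [0.5511, -0.1426, 0.1571]
ee_rot: [0.027, 1.568, -3.104]
force: [-0.5, -1.1, 1.1]
width: 0.0002
```

```bash
python3 -c "
from h import *
info()
for n,(a,b,c,d) in dict(scene=(60,150,190,250),top=(310,140,440,240)).items():
  f=arm.grab_frame(n)
  cv2.imwrite(f'pics/b6_{n}.png',cv2.resize(f[b:d,a:c,::-1],None,fx=6,fy=6,interpolation=cv2.INTER_CUBIC))
"
```

```text
t 7.0 p [ 0.5511 -0.1426  0.1571] F [-0.531  -1.0822  1.1169] M [ 0.0312  0.1409 -0.0324] w 0.0002
axes x,y,z cols
 [[-0.0032  0.0109 -0.9999]
 [-0.0001 -0.9999 -0.0109]
 [-1.      0.0001  0.0032]]
```

View pics/b6_scene.png

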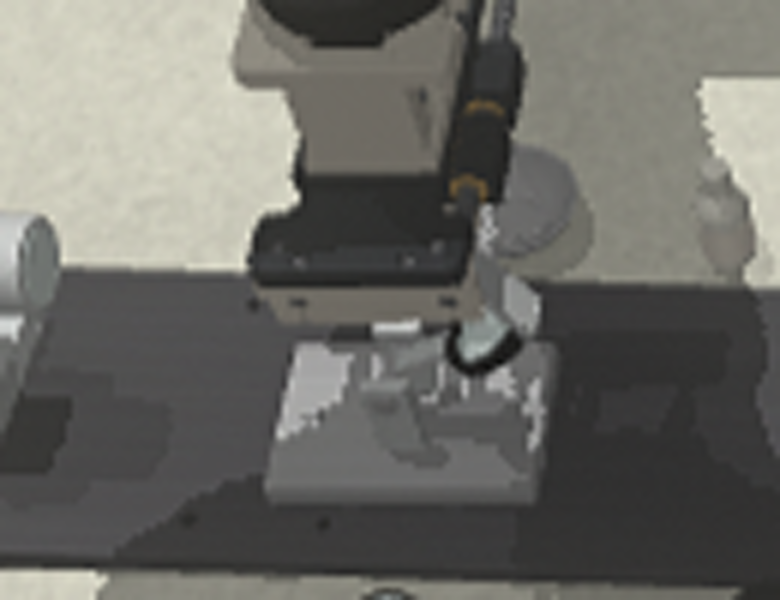

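Request:
{"op": "jog_arm", "data": {
  "motion": [
    {"dx": 0.0005, "dy": -0.0015, "dz": 0, "twist": 0},
    {"dx": 0.001, "dy": -0.003, "dz": 0, "twist": 0},
    {"dx": 0.002, "dy": -0.0045, "dz": 0, "twist": 0},
    {"dx": 0.003, "dy": -0.006, "dz": 0, "twist": 0},
    {"dx": 0.004, "dy": -0.0075, "dz": 0, "twist": 0},
    {"dx": 0.005, "dy": -0.009, "dz": 0, "twist": 0},
    {"dx": 0.006, "dy": -0.0105, "dz": 0, "twist": 0},
    {"dx": 0.007, "dy": -0.012, "dz": 0, "twist": 0},
    {"dx": 0.008, "dy": -0.013, "dz": 0, "twist": 0},
    {"dx": 0.008, "dy": -0.013, "dz": 0, "twist": 0}
  ]
}}

```text
t: 7.93
eef_pos: [0.5521, -0.1289, 0.1513]
ee_rot: [-2.6, 1.57, 0.553]
force: [-0.7, 2.5, 3.4]
width: 0.0003
```

```bash
python3 -c "
from h import *
info()
for n,(a,b,c,d) in dict(scene=(60,150,190,250)).items():
  f=arm.grab_frame(n)
  cv2.imwrite(f'pics/b7_{n}.png',cv2.resize(f[b:d,a:c,::-1],None,fx=6,fy=6,interpolation=cv2.INTER_CUBIC))
"
```

```text
t 7.9333 p [ 0.5521 -0.1289  0.1513] F [-0.7261  2.452   3.4135] M [ 1.2565  0.4451 -0.0281] w 0.0003
axes x,y,z cols
 [[ 0.0006  0.0115 -0.9999]
 [ 0.0004 -0.9999 -0.0115]
 [-1.     -0.0004 -0.0006]]
```

View pics/b7_scene.png

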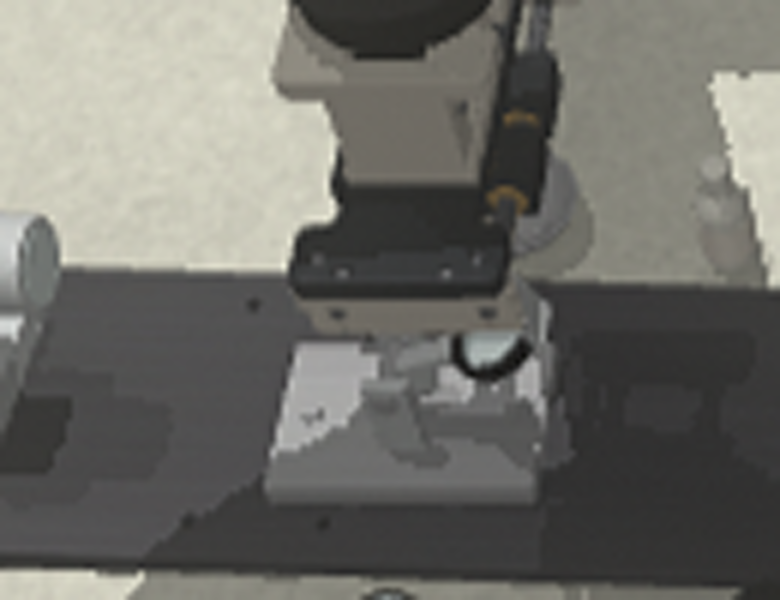

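Request:
{"op": "jog_arm", "data": {
  "motion": [
    {"dx": 0, "dy": -0.001, "dz": 0, "twist": 0},
    {"dx": 0.0, "dy": -0.002, "dz": 0, "twist": 0},
    {"dx": 0.0005, "dy": -0.0035, "dz": 0, "twist": 0},
    {"dx": 0.001, "dy": -0.005, "dz": 0, "twist": 0},
    {"dx": 0.001, "dy": -0.005, "dz": 0, "twist": 0}
  ]
}}

```text
t: 8.4
eef_pos: [0.5516, -0.1244, 0.1497]
ee_rot: [0.115, 1.57, -3.015]
force: [-0.5, -0.7, -0.0]
width: 0.0005
```

```bash
python3 -c "
from h import *
info()
for n,(a,b,c,d) in dict(scene=(60,150,190,250)).items():
  f=arm.grab_frame(n)
  cv2.imwrite(f'pics/b8_{n}.png',cv2.resize(f[b:d,a:c,::-1],None,fx=6,fy=6,interpolation=cv2.INTER_CUBIC))
"
```

```text
t 8.4 p [ 0.5516 -0.1244  0.1497] F [-0.5447 -0.6997 -0.0342] M [-0.0198  0.0966 -0.0178] w 0.0005
axes x,y,z cols
 [[-0.0007  0.0111 -0.9999]
 [-0.0001 -0.9999 -0.0111]
 [-1.      0.0001  0.0007]]
```

View pics/b8_scene.png

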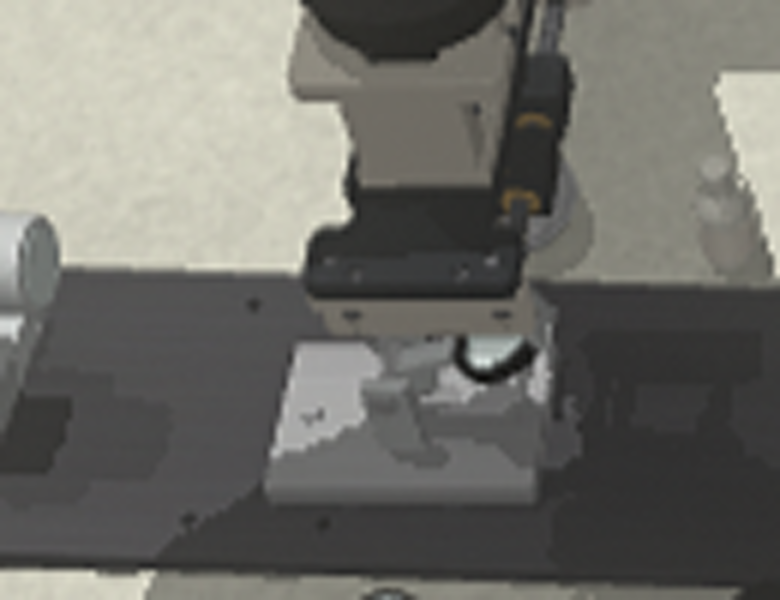

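Request:
{"op": "jog_arm", "data": {
  "motion": [
    {"dx": 0.0005, "dy": -0.001, "dz": 0, "twist": 0},
    {"dx": 0.001, "dy": -0.002, "dz": 0, "twist": 0},
    {"dx": 0.0015, "dy": -0.003, "dz": 0, "twist": 0},
    {"dx": 0.002, "dy": -0.004, "dz": 0, "twist": 0},
    {"dx": 0.0025, "dy": -0.005, "dz": 0, "twist": 0},
    {"dx": 0.0025, "dy": -0.005, "dz": 0, "twist": 0}
  ]
}}

```text
t: 8.95
eef_pos: [0.5517, -0.1192, 0.1474]
ee_rot: [-0.621, 1.57, 2.532]
force: [-0.1, -0.3, -0.9]
width: 0.0007
```

```bash
python3 -c "
from h import *
info()
for n,(a,b,c,d) in dict(scene=(60,150,190,250)).items():
  f=arm.grab_frame(n)
  cv2.imwrite(f'pics/b9_{n}.png',cv2.resize(f[b:d,a:c,::-1],None,fx=6,fy=6,interpolation=cv2.INTER_CUBIC))
"
```

```text
t 8.95 p [ 0.5517 -0.1192  0.1474] F [-0.0517 -0.349  -0.9289] M [ 0.0189  0.0863 -0.0182] w 0.0007
axes x,y,z cols
 [[-0.0003  0.0112 -0.9999]
 [ 0.0002 -0.9999 -0.0112]
 [-1.     -0.0002  0.0003]]
```

View pics/b9_scene.png

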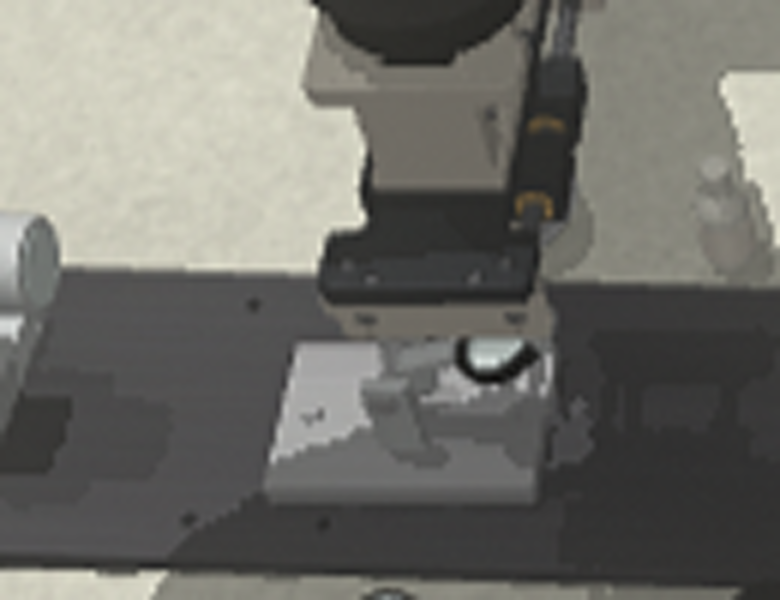

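Request:
{"op": "jog_arm", "data": {
  "motion": [
    {"dx": 0.0007, "dy": 0, "dz": 0, "twist": 0},
    {"dx": 0.0014, "dy": -0.0005, "dz": 0, "twist": 0},
    {"dx": 0.002, "dy": -0.001, "dz": 0, "twist": 0},
    {"dx": 0.0025, "dy": -0.001, "dz": 0, "twist": 0},
    {"dx": 0.0025, "dy": -0.001, "dz": 0, "twist": 0}
  ]
}}

```text
t: 9.42
eef_pos: [0.5517, -0.1184, 0.1449]
ee_rot: [0.03, 1.57, -3.101]
force: [-0.0, -0.0, 0.1]
width: 0.0002
```

```bash
python3 -c "
from h import *
info()
"
```

```text
t 9.4167 p [ 0.5517 -0.1184  0.1449] F [-0.0199 -0.0059  0.065 ] M [ 0.001   0.0816 -0.0058] w 0.0002
axes x,y,z cols
 [[-0.0003  0.0112 -0.9999]
 [-0.     -0.9999 -0.0112]
 [-1.      0.      0.0003]]
```

Request:
{"op": "jog_arm", "data": {
  "motion": [
    {"dx": -0.005, "dy": 0, "dz": 0, "twist": 0},
    {"dx": -0.02, "dy": 0, "dz": 0, "twist": 0},
    {"dx": -0.045, "dy": 0.02, "dz": 0, "twist": 0},
    {"dx": -0.06, "dy": 0.05, "dz": 0, "twist": 0},
    {"dx": -0.06, "dy": 0.075, "dz": 0, "twist": 0},
    {"dx": -0.06, "dy": 0.085, "dz": 0, "twist": 0},
    {"dx": -0.06, "dy": 0.085, "dz": 0, "twist": 0}
  ]
}}

```text
t: 10.0
eef_pos: [0.5525, -0.2052, 0.2053]
ee_rot: [2.783, 1.571, -0.35]
force: [0.0, 0.1, -0.3]
width: 0.0005
```

```bash
python3 -c "
from h import *
info()
for n,(a,b,c,d) in dict(scene=(90,180,170,240),top=(310,140,440,240)).items():
  f=arm.grab_frame(n)
  cv2.imwrite(f'pics/b10_{n}.png',cv2.resize(f[b:d,a:c,::-1],None,fx=9 if n=='scene' else 6,fy=9 if n=='scene' else 6,interpolation=cv2.INTER_CUBIC))
"
```

```text
t 10.0 p [ 0.5525 -0.2052  0.2053] F [ 0.0097  0.0785 -0.2984] M [ 0.0293  0.1161 -0.0184] w 0.0005
axes x,y,z cols
 [[ 0.0002  0.0086 -1.    ]
 [-0.0001 -1.     -0.0086]
 [-1.      0.0001 -0.0002]]
```

View pics/b10_scene.png

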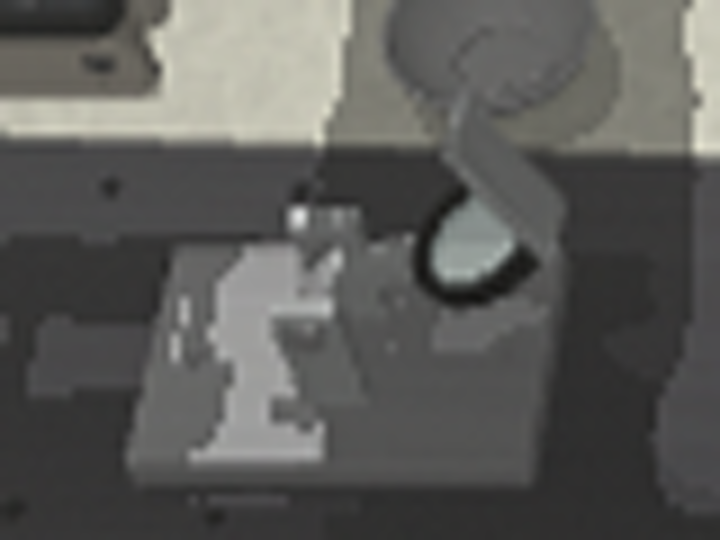

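View pics/b10_top.png

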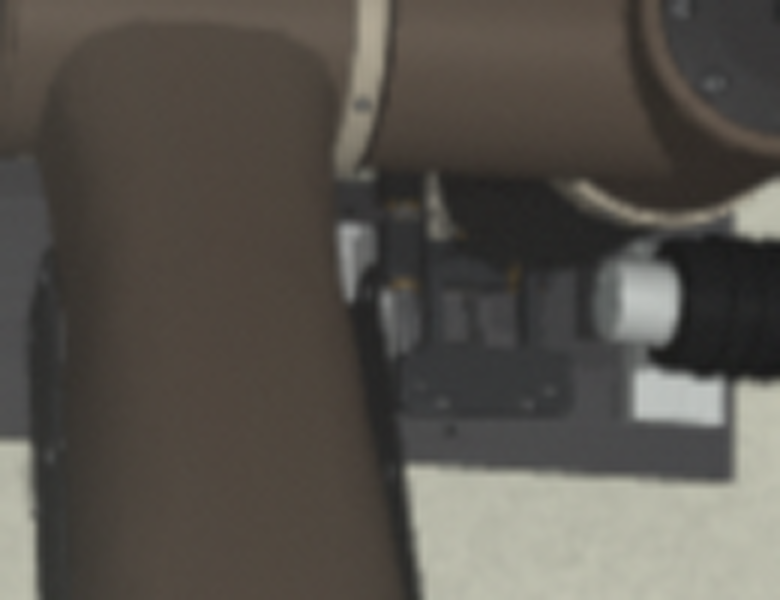

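```bash
cat > ft2.py <<'E'
from fit import *
f=lambda th,r,t,x=0:[x,r*np.sin(th)-t*np.cos(th),.05+r*np.cos(th)+t*np.sin(th)]
def table(p,off,s,ro,rc,ths):
  for th in ths:
    P=W(p,[f(th,.055,0),f(th,ro,.05,.011),f(th,ro,.05,-.011),f(th,ro,-.004,.011),f(th,ro,-.004,-.011)])
    print(round(th,2),((proj(cs,P)-off+.5)*s-.5).round(0).astype(int).tolist())
if __name__=="__main__":
  print("center, end near, end far, root near, root far")
  table(np.array([.5531,-.1845,.0105]),[90,180],9,.079,.022,[.9,1,1.1,1.15,1.2])
E
python3 ft2.py
```

```text
center, end near, end far, root near, root far
0.9 [[450, 208], [361, 123], [374, 60], [512, 214], [523, 152]]
1 [[465, 217], [395, 130], [408, 68], [531, 228], [542, 166]]
1.1 [[477, 227], [429, 140], [441, 78], [548, 242], [558, 181]]
1.15 [[483, 232], [445, 145], [456, 83], [556, 250], [566, 188]]
1.2 [[488, 237], [460, 151], [472, 89], [563, 258], [573, 196]]
```

Request:
{"op": "jog_arm", "data": {
  "motion": [
    {"dx": 0, "dy": -0.015, "dz": 0, "twist": 0},
    {"dx": 0, "dy": -0.04, "dz": 0, "twist": 0},
    {"dx": 0.01, "dy": -0.06, "dz": 0, "twist": 0},
    {"dx": 0.025, "dy": -0.066, "dz": 0, "twist": 0},
    {"dx": 0.04, "dy": -0.066, "dz": 0, "twist": 0},
    {"dx": 0.049, "dy": -0.066, "dz": 0, "twist": 0},
    {"dx": 0.051, "dy": -0.066, "dz": 0, "twist": 0},
    {"dx": 0.0525, "dy": -0.066, "dz": 0, "twist": 0},
    {"dx": 0.054, "dy": -0.066, "dz": 0, "twist": 0},
    {"dx": 0.054, "dy": -0.066, "dz": 0, "twist": 0},
    {"dx": 0.055, "dy": -0.0675, "dz": 0, "twist": 0},
    {"dx": 0.056, "dy": -0.069, "dz": 0, "twist": 0},
    {"dx": 0.057, "dy": -0.07, "dz": 0, "twist": 0},
    {"dx": 0.057, "dy": -0.07, "dz": 0, "twist": 0}
  ]
}}

```text
t: 11.27
eef_pos: [0.5522, -0.1335, 0.1483]
ee_rot: [2.77, 1.57, -0.36]
force: [0.3, -0.4, 1.0]
width: 0.0001
```

```bash
python3 -c "
from h import *
info()
"
```

```text
t 11.2667 p [ 0.5522 -0.1335  0.1483] F [ 0.3151 -0.3919  0.9687] M [-0.0761  0.111  -0.0321] w 0.0001
axes x,y,z cols
 [[ 0.0006  0.0113 -0.9999]
 [-0.0002 -0.9999 -0.0113]
 [-1.      0.0002 -0.0006]]
```

Just touching at a TCP z of 0.148. Pressing a little further.

Request:
{"op": "jog_arm", "data": {
  "motion": [
    {"dx": 0.0007, "dy": -0.0005, "dz": 0, "twist": 0},
    {"dx": 0.0014, "dy": -0.001, "dz": 0, "twist": 0},
    {"dx": 0.002, "dy": -0.0015, "dz": 0, "twist": 0},
    {"dx": 0.002, "dy": -0.0015, "dz": 0, "twist": 0}
  ]
}}

```text
t: 11.6
eef_pos: [0.5524, -0.1328, 0.1476]
ee_rot: [2.196, 1.569, -0.934]
force: [-4.0, -4.3, 10.2]
width: 0.0002
```

```bash
python3 -c "
from h import *
info()
"
```

```text
t 11.6 p [ 0.5524 -0.1328  0.1476] F [-4.0045 -4.2606 10.1965] M [-1.2472  1.0907  0.0163] w 0.0002
axes x,y,z cols
 [[ 0.0012  0.0118 -0.9999]
 [-0.0016 -0.9999 -0.0118]
 [-1.      0.0016 -0.0012]]
```

Request:
{"op": "jog_arm", "data": {
  "motion": [
    {"dx": 0.0, "dy": 0, "dz": 0, "twist": 0},
    {"dx": -0.004, "dy": 0, "dz": 0, "twist": 0},
    {"dx": -0.02, "dy": 0, "dz": 0, "twist": 0},
    {"dx": -0.045, "dy": 0.02, "dz": 0, "twist": 0},
    {"dx": -0.06, "dy": 0.05, "dz": 0, "twist": 0},
    {"dx": -0.06, "dy": 0.07, "dz": 0, "twist": 0},
    {"dx": -0.06, "dy": 0.07, "dz": 0, "twist": 0}
  ]
}}

```text
t: 12.18
eef_pos: [0.5532, -0.2044, 0.2071]
ee_rot: [2.982, 1.569, -0.151]
force: [1.3, 0.9, -0.1]
width: 0.0004
```

```bash
python3 -c "
from h import *
info()
for n,(a,b,c,d) in dict(scene=(90,180,170,240)).items():
  f=arm.grab_frame(n)
  cv2.imwrite(f'pics/b11_{n}.png',cv2.resize(f[b:d,a:c,::-1],None,fx=9 if n=='scene' else 6,fy=9 if n=='scene' else 6,interpolation=cv2.INTER_CUBIC))
"
```

```text
t 12.1833 p [ 0.5532 -0.2044  0.2071] F [ 1.3324  0.922  -0.1152] M [0.0885 0.1242 0.0026] w 0.0004
axes x,y,z cols
 [[ 0.002   0.0092 -1.    ]
 [-0.0003 -1.     -0.0092]
 [-1.      0.0003 -0.002 ]]
```

View pics/b11_scene.png

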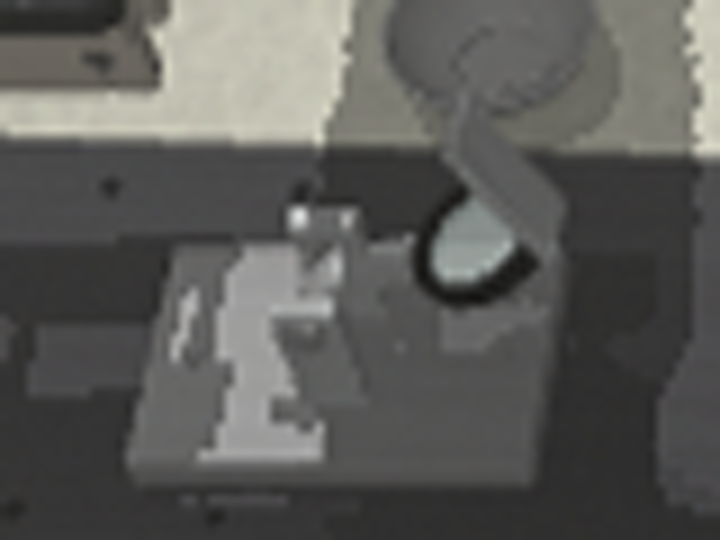

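Request:
{"op": "jog_arm", "data": {
  "motion": [
    {"dx": -0.012, "dy": -0.005, "dz": 0, "twist": 1},
    {"dx": -0.03, "dy": -0.02, "dz": 0, "twist": 2},
    {"dx": -0.042, "dy": -0.045, "dz": -0.001, "twist": 3},
    {"dx": -0.045, "dy": -0.08, "dz": -0.002, "twist": 4},
    {"dx": -0.045, "dy": -0.115, "dz": -0.003, "twist": 5},
    {"dx": -0.045, "dy": -0.15, "dz": -0.004, "twist": 6},
    {"dx": -0.045, "dy": -0.185, "dz": -0.005, "twist": 6.3},
    {"dx": -0.045, "dy": -0.22, "dz": -0.006, "twist": 6.3},
    {"dx": -0.045, "dy": -0.255, "dz": -0.007, "twist": 6.3},
    {"dx": -0.045, "dy": -0.29, "dz": -0.008, "twist": 6.3},
    {"dx": -0.045, "dy": -0.325, "dz": -0.009, "twist": 6.3},
    {"dx": -0.045, "dy": -0.36, "dz": -0.01, "twist": 6.3},
    {"dx": -0.045, "dy": -0.39, "dz": -0.0113, "twist": 6.3},
    {"dx": -0.042, "dy": -0.41, "dz": -0.0113, "twist": 6.3},
    {"dx": -0.03, "dy": -0.416, "dz": -0.0113, "twist": 6.3},
    {"dx": -0.005, "dy": -0.416, "dz": -0.0113, "twist": 6.3},
    {"dx": 0.02, "dy": -0.416, "dz": -0.0113, "twist": 6.3},
    {"dx": 0.04, "dy": -0.416, "dz": -0.0113, "twist": 6.3},
    {"dx": 0.0486, "dy": -0.416, "dz": -0.0113, "twist": 6.3},
    {"dx": 0.0486, "dy": -0.416, "dz": -0.0113, "twist": 6.3}
  ]
}}

```text
t: 13.9
eef_pos: [0.5577, 0.2132, 0.1547]
ee_rot: [0.661, 1.566, -2.58]
force: [-0.1, 0.2, 0.2]
width: 0.0006
```

```bash
python3 -c "
from h import *
info()
for n,(a,b,c,d) in dict(scene=(190,145,320,245)).items():
  f=arm.grab_frame(n)
  cv2.imwrite(f'pics/l1_{n}.png',cv2.resize(f[b:d,a:c,::-1],None,fx=6,fy=6,interpolation=cv2.INTER_CUBIC))
f=arm.grab_frame('wrist');cv2.imwrite('pics/l1_w.png',f[:,:,::-1])
"
```

```text
t 13.9 p [0.5577 0.2132 0.1547] F [-0.1215  0.1642  0.2258] M [-0.0048  0.1123 -0.0022] w 0.0006
axes x,y,z cols
 [[-0.0042 -0.099  -0.9951]
 [-0.0027 -0.9951  0.099 ]
 [-1.      0.0031  0.004 ]]
```

View pics/l1_scene.png

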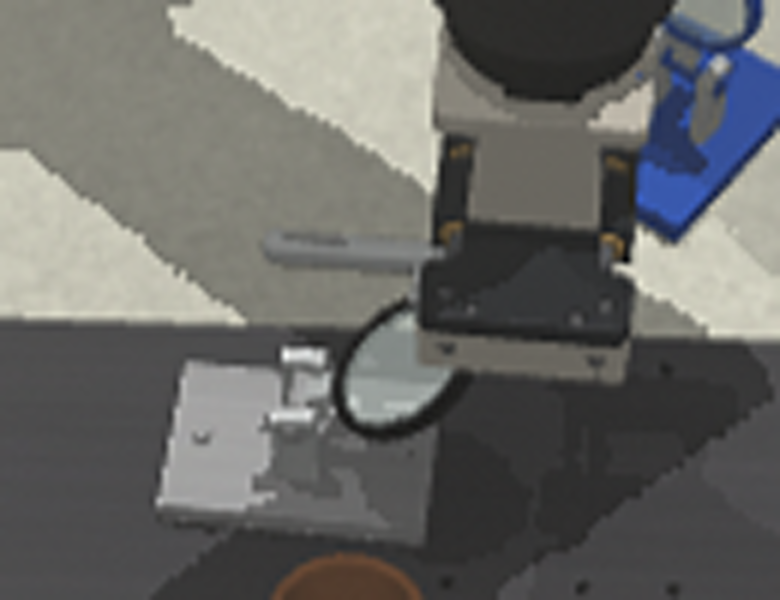

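View pics/l1_w.png

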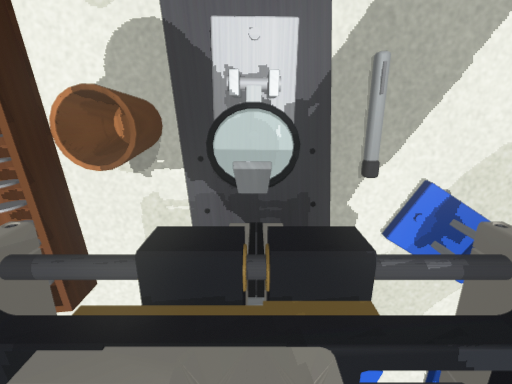

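```bash
cat > w.py <<'E'
from fit import *
f=lambda th,r,t,x=0:[x,r*np.sin(th)-t*np.cos(th),.05+r*np.cos(th)+t*np.sin(th)]
c=cam('wrist');print(c[1])
p=np.array([.5511,.1174,-.101])
print("foot -y corners",proj(c,W(p,[B,C])).round(0).tolist())
for th in [.9,1,1.1,1.2]:
    P=W(p,[f(th,.019,0),f(th,.093,.05,.011),f(th,.093,.05,-.011),f(th,.093,-.004,0)]);print(th,proj(c,P).round(0).tolist())
E
python3 w.py
python3 -c "
import cv2;f=cv2.imread('pics/l1_w.png');cv2.imwrite('pics/l1_wc.png',cv2.resize(f[0:230,180:340],None,fx=2.6,fy=2.6,interpolation=cv2.INTER_CUBIC))"
```

```text
[0.5512 0.1363 0.3048]
foot -y corners [[209.0, 17.0], [299.0, 17.0]]
0.9 [[253.0, 104.0], [232.0, 154.0], [273.0, 154.0], [253.0, 191.0]]
1 [[254.0, 106.0], [233.0, 169.0], [272.0, 170.0], [253.0, 195.0]]
1.1 [[254.0, 107.0], [234.0, 182.0], [271.0, 182.0], [253.0, 197.0]]
1.2 [[254.0, 108.0], [235.0, 193.0], [270.0, 193.0], [253.0, 198.0]]
```

View pics/l1_wc.png

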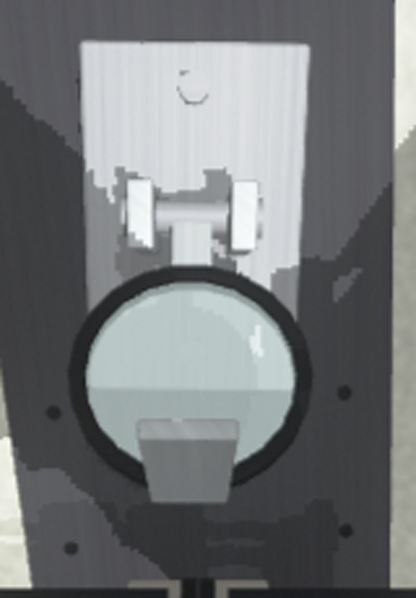

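Request:
{"op": "jog_arm", "data": {
  "motion": [
    {"dx": -0.002, "dy": 0.005, "dz": 0, "twist": 0},
    {"dx": -0.004, "dy": 0.013, "dz": 0, "twist": 0},
    {"dx": -0.004, "dy": 0.021, "dz": 0, "twist": 0},
    {"dx": -0.004, "dy": 0.026, "dz": 0, "twist": 0},
    {"dx": -0.004, "dy": 0.029, "dz": 0, "twist": 0},
    {"dx": -0.004, "dy": 0.032, "dz": 0, "twist": 0},
    {"dx": -0.0055, "dy": 0.035, "dz": 0, "twist": 0},
    {"dx": -0.0072, "dy": 0.038, "dz": 0, "twist": 0},
    {"dx": -0.009, "dy": 0.041, "dz": 0, "twist": 0},
    {"dx": -0.0105, "dy": 0.044, "dz": 0, "twist": 0},
    {"dx": -0.012, "dy": 0.047, "dz": 0, "twist": 0},
    {"dx": -0.0132, "dy": 0.05, "dz": 0, "twist": 0},
    {"dx": -0.0132, "dy": 0.05, "dz": 0, "twist": 0}
  ]
}}

```text
t: 15.08
eef_pos: [0.5545, 0.164, 0.171]
ee_rot: [-2.633, 1.57, 0.41]
force: [-0.3, 0.7, 0.4]
width: 0.0009
```

```bash
python3 w.py; python3 -c "
from h import *
info()
for n,(a,b,c,d) in dict(scene=(190,145,320,245)).items():
  f=arm.grab_frame(n)
  cv2.imwrite(f'pics/l2_{n}.png',cv2.resize(f[b:d,a:c,::-1],None,fx=6,fy=6,interpolation=cv2.INTER_CUBIC))
f=arm.grab_frame('wrist');cv2.imwrite('pics/l2_w.png',cv2.resize(f[0:230,180:340,::-1],None,fx=2.6,fy=2.6,interpolation=cv2.INTER_CUBIC))
"
```

```text
[0.546  0.0861 0.3179]
foot -y corners [[214.0, 79.0], [294.0, 79.0]]
0.9 [[254.0, 163.0], [235.0, 230.0], [270.0, 230.0], [253.0, 246.0]]
1 [[254.0, 164.0], [236.0, 240.0], [269.0, 240.0], [253.0, 247.0]]
1.1 [[254.0, 164.0], [237.0, 248.0], [269.0, 248.0], [253.0, 247.0]]
1.2 [[254.0, 165.0], [238.0, 254.0], [268.0, 254.0], [253.0, 245.0]]
t 15.0833 p [0.5545 0.164  0.171 ] F [-0.2828  0.6968  0.3528] M [0.1765 0.1473 0.0514] w 0.0009
axes x,y,z cols
 [[ 0.0003 -0.0988 -0.9951]
 [ 0.0001 -0.9951  0.0988]
 [-1.     -0.0002 -0.0003]]
```

View pics/l2_scene.png

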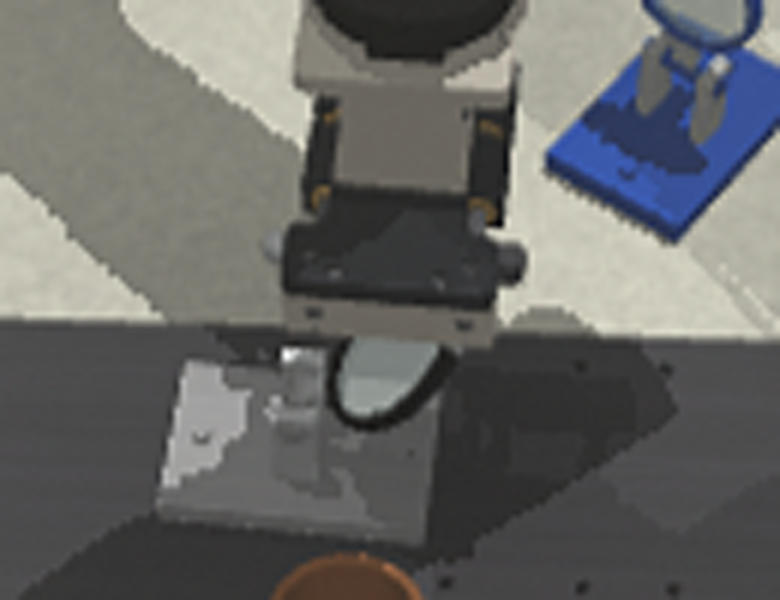

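View pics/l2_w.png

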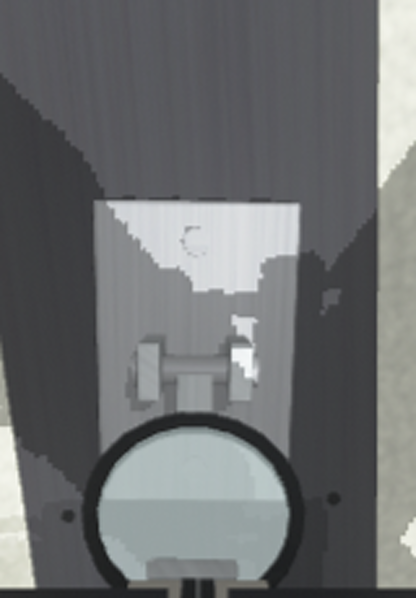

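Request:
{"op": "jog_arm", "data": {
  "motion": [
    {"dx": 0.001, "dy": 0.002, "dz": 0, "twist": 0},
    {"dx": 0.001, "dy": 0.0045, "dz": 0, "twist": 0},
    {"dx": 0.001, "dy": 0.007, "dz": 0, "twist": 0},
    {"dx": 0.0005, "dy": 0.01, "dz": 0, "twist": 0},
    {"dx": 0, "dy": 0.013, "dz": 0, "twist": 0},
    {"dx": -0.001, "dy": 0.016, "dz": 0, "twist": 0},
    {"dx": -0.0015, "dy": 0.019, "dz": 0, "twist": 0},
    {"dx": -0.002, "dy": 0.022, "dz": 0, "twist": 0},
    {"dx": -0.0025, "dy": 0.025, "dz": 0, "twist": 0},
    {"dx": -0.003, "dy": 0.028, "dz": 0, "twist": 0},
    {"dx": -0.003, "dy": 0.031, "dz": 0, "twist": 0},
    {"dx": -0.003, "dy": 0.034, "dz": 0, "twist": 0},
    {"dx": -0.003, "dy": 0.037, "dz": 0, "twist": 0},
    {"dx": -0.003, "dy": 0.0395, "dz": 0, "twist": 0},
    {"dx": -0.003, "dy": 0.0395, "dz": 0, "twist": 0}
  ]
}}

```text
t: 16.43
eef_pos: [0.5519, 0.1253, 0.1772]
ee_rot: [-2.818, 1.566, 0.226]
force: [-7.3, 1.3, 23.8]
width: 0.0007
```

```bash
python3 -c "
from h import *
info()
s,p,R=tool();d=p-[.5511,.1174,.062];print('foot y',d[:2]@[.1008,.9949],'corner',d[:2]@[.1008,.9949]-.0095,'z tip',d[2]-.011)
for n,(a,b,c,d) in dict(scene=(190,145,320,245)).items():
  f=arm.grab_frame(n)
  cv2.imwrite(f'pics/l3_{n}.png',cv2.resize(f[b:d,a:c,::-1],None,fx=6,fy=6,interpolation=cv2.INTER_CUBIC))
f=arm.grab_frame('wrist');cv2.imwrite('pics/l3_w.png',cv2.resize(f[0:230,180:340,::-1],None,fx=2.6,fy=2.6,interpolation=cv2.INTER_CUBIC))
"
```

```text
t 16.4333 p [0.5519 0.1253 0.1772] F [-7.2703  1.3286 23.7815] M [ 0.2401  2.8513 -0.0513] w 0.0007
axes x,y,z cols
 [[ 0.0044 -0.0974 -0.9952]
 [ 0.001  -0.9952  0.0974]
 [-1.     -0.0014 -0.0042]]
foot y 0.007964963623273088 corner -0.0015350363767269119 z tip 0.10421725027108193
```

View pics/l3_scene.png

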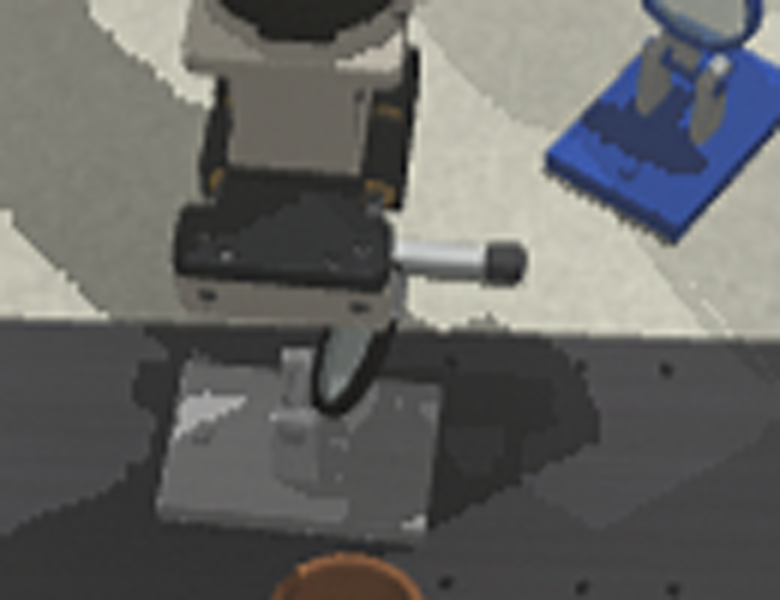

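View pics/l3_w.png

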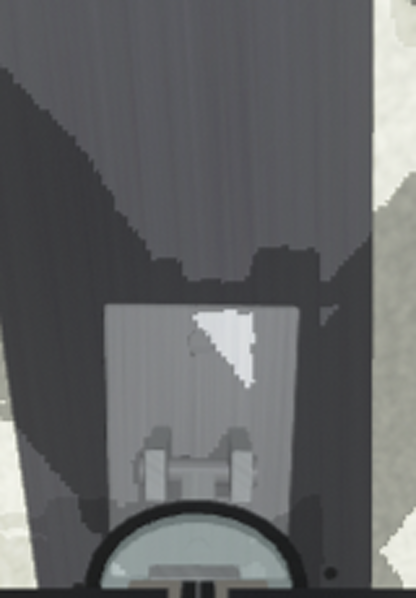

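Request:
{"op": "jog_arm", "data": {
  "motion": [
    {"dx": -0.004, "dy": 0, "dz": 0, "twist": 0},
    {"dx": -0.01, "dy": 0, "dz": 0, "twist": 0},
    {"dx": -0.015, "dy": 0, "dz": 0, "twist": 0},
    {"dx": -0.015, "dy": -0.01, "dz": 0, "twist": 0},
    {"dx": -0.015, "dy": -0.025, "dz": 0, "twist": 0},
    {"dx": -0.015, "dy": -0.04, "dz": 0, "twist": 0},
    {"dx": -0.015, "dy": -0.05, "dz": 0, "twist": 0},
    {"dx": -0.015, "dy": -0.05, "dz": 0, "twist": 0},
    {"dx": -0.015, "dy": -0.05, "dz": 0, "twist": 0}
  ]
}}

```text
t: 17.28
eef_pos: [0.5553, 0.176, 0.188]
ee_rot: [0.668, 1.57, -2.57]
force: [-0.9, -0.9, -0.5]
width: 0.0003
```

```bash
cat >w2.py <<'E'
from fit import *
f=lambda th,r,t,x=0:[x,r*np.sin(th)-t*np.cos(th),.05+r*np.cos(th)+t*np.sin(th)]
p=np.array([.5511,.1174,-.101])
def st():
    info();s,q,R=tool();d=q-[.5511,.1174,.062];print('foot y',d[:2]@[.1008,.9949],'foot x',d[:2]@[.9949,-.1008],'corner',d[:2]@[.1008,.9949]-.0095,'z tip',d[2]-.011)
def run(k,ths=[.4,.5,.6,.7,.8]):
    st();c=cam('wrist')
    o=np.array([180,0]);
    print("foot -y corners",((proj(c,W(p,[B,C]))-o)*2.6).round(0).tolist())
    for th in ths:
        P=W(p,[f(th,.093,.05,.011),f(th,.093,.05,-.011),f(th,.019,0),f(th,.093,-.004,0)]);print(th,((proj(c,P)-o)*2.6).round(0).tolist(),'scene ctr,tip',((proj(cs,W(p,[f(th,.055,0),f(th,.093,.05)]))-[190,145])*6).round(0).tolist())
    g=arm.grab_frame('wrist');cv2.imwrite(f'pics/{k}_w.png',cv2.resize(g[0:230,180:340,::-1],None,fx=2.6,fy=2.6,interpolation=cv2.INTER_CUBIC))
    g=arm.grab_frame('scene');cv2.imwrite(f'pics/{k}_s.png',cv2.resize(g[145:245,190:320,::-1],None,fx=6,fy=6,interpolation=cv2.INTER_CUBIC))
E
python3 -c "
from w2 import *
run('l4')"
```

```text
t 17.2833 p [0.5553 0.176  0.188 ] F [-0.9131 -0.8854 -0.532 ] M [ 0.0693  0.0945 -0.0082] w 0.0003
axes x,y,z cols
 [[-0.0009 -0.097  -0.9953]
 [-0.0006 -0.9953  0.097 ]
 [-1.      0.0007  0.0009]]
foot y 0.05871832059422411 foot x -0.0017330988385631137 corner 0.04921832059422411 z tip 0.11500886383263124
foot -y corners [[91.0, 178.0], [291.0, 179.0]]
0.4 [[139.0, 328.0], [235.0, 328.0], [190.0, 363.0], [188.0, 507.0]] scene ctr,tip [[348.0, 328.0], [272.0, 241.0]]
0.5 [[140.0, 374.0], [234.0, 375.0], [190.0, 368.0], [188.0, 530.0]] scene ctr,tip [[360.0, 332.0], [297.0, 243.0]]
0.6 [[141.0, 419.0], [233.0, 419.0], [190.0, 372.0], [188.0, 548.0]] scene ctr,tip [[371.0, 337.0], [323.0, 246.0]]
0.7 [[142.0, 459.0], [232.0, 460.0], [190.0, 376.0], [189.0, 563.0]] scene ctr,tip [[381.0, 343.0], [348.0, 250.0]]
0.8 [[144.0, 496.0], [231.0, 497.0], [190.0, 380.0], [189.0, 575.0]] scene ctr,tip [[391.0, 349.0], [373.0, 256.0]]
```

View pics/l4_w.png

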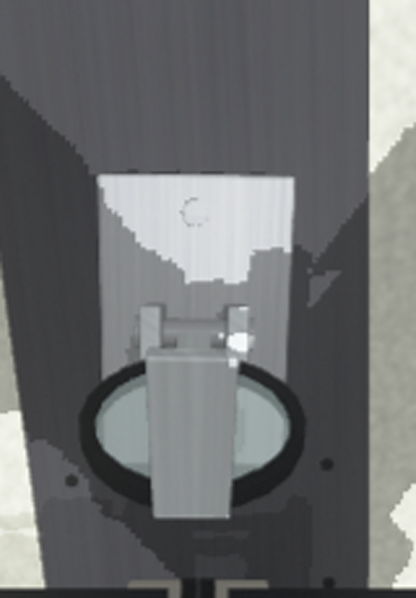

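View pics/l4_s.png

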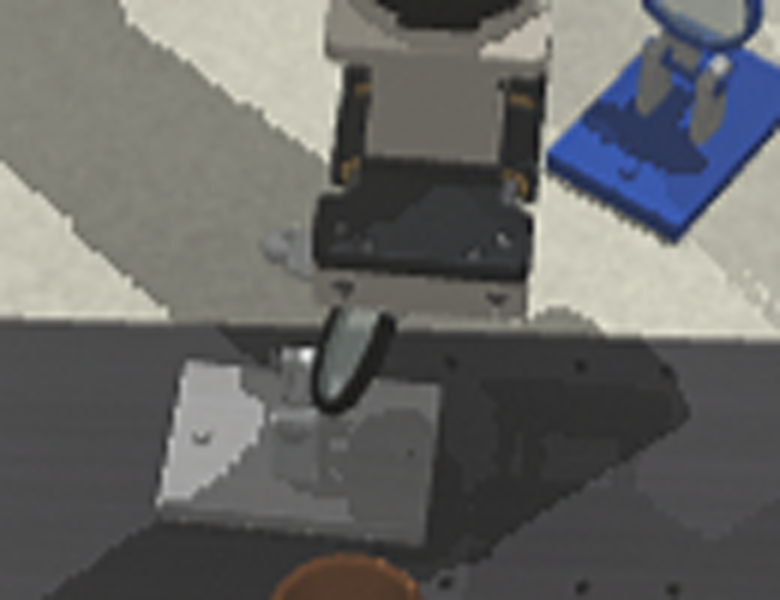

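Request:
{"op": "jog_arm", "data": {
  "motion": [
    {"dx": 0, "dy": -0.008, "dz": 0, "twist": 0},
    {"dx": 0, "dy": -0.018, "dz": 0, "twist": 0},
    {"dx": 0.008, "dy": -0.02, "dz": 0, "twist": 0},
    {"dx": 0.022, "dy": -0.02, "dz": 0, "twist": 0},
    {"dx": 0.036, "dy": -0.02, "dz": 0, "twist": 0},
    {"dx": 0.044, "dy": -0.02, "dz": 0, "twist": 0},
    {"dx": 0.044, "dy": -0.016, "dz": 0, "twist": 0},
    {"dx": 0.044, "dy": -0.01, "dz": 0, "twist": 0},
    {"dx": 0.044, "dy": -0.005, "dz": 0, "twist": 0},
    {"dx": 0.044, "dy": -0.002, "dz": 0, "twist": 0},
    {"dx": 0.044, "dy": 0.001, "dz": 0, "twist": 0},
    {"dx": 0.044, "dy": 0.004, "dz": 0, "twist": 0},
    {"dx": 0.0425, "dy": 0.007, "dz": 0, "twist": 0},
    {"dx": 0.041, "dy": 0.01, "dz": 0, "twist": 0},
    {"dx": 0.0395, "dy": 0.013, "dz": 0, "twist": 0},
    {"dx": 0.038, "dy": 0.016, "dz": 0, "twist": 0},
    {"dx": 0.038, "dy": 0.016, "dz": 0, "twist": 0}
  ]
}}

```text
t: 18.8
eef_pos: [0.5538, 0.1583, 0.151]
ee_rot: [1.222, 1.571, -2.019]
force: [-0.6, 0.4, -0.6]
width: 0.0001
```

```bash
python3 -c "
from w2 import *
run('l5',[.2,.3,.4,.5])"
```

```text
t 18.8 p [0.5538 0.1583 0.151 ] F [-0.6108  0.368  -0.6297] M [ 0.0572  0.072  -0.0124] w 0.0001
axes x,y,z cols
 [[-0.     -0.0989 -0.9951]
 [-0.0001 -0.9951  0.0989]
 [-1.      0.0001  0.    ]]
foot y 0.04101050485045829 foot x -0.001466781824167329 corner 0.03151050485045829 z tip 0.07797295316253335
foot -y corners [[79.0, 217.0], [303.0, 218.0]]
0.2 [[126.0, 322.0], [246.0, 322.0], [190.0, 423.0], [187.0, 567.0]] scene ctr,tip [[324.0, 321.0], [222.0, 243.0]]
0.3 [[126.0, 380.0], [245.0, 380.0], [190.0, 428.0], [187.0, 599.0]] scene ctr,tip [[336.0, 324.0], [246.0, 241.0]]
0.4 [[127.0, 437.0], [245.0, 437.0], [190.0, 433.0], [188.0, 626.0]] scene ctr,tip [[348.0, 328.0], [272.0, 241.0]]
0.5 [[128.0, 492.0], [244.0, 492.0], [190.0, 438.0], [188.0, 648.0]] scene ctr,tip [[360.0, 332.0], [297.0, 243.0]]
```

View pics/l5_w.png

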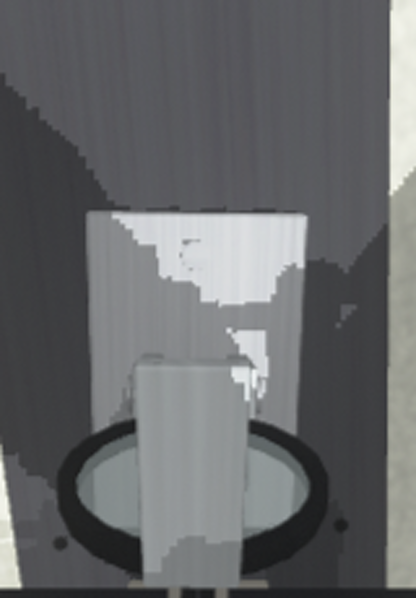

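View pics/l5_s.png

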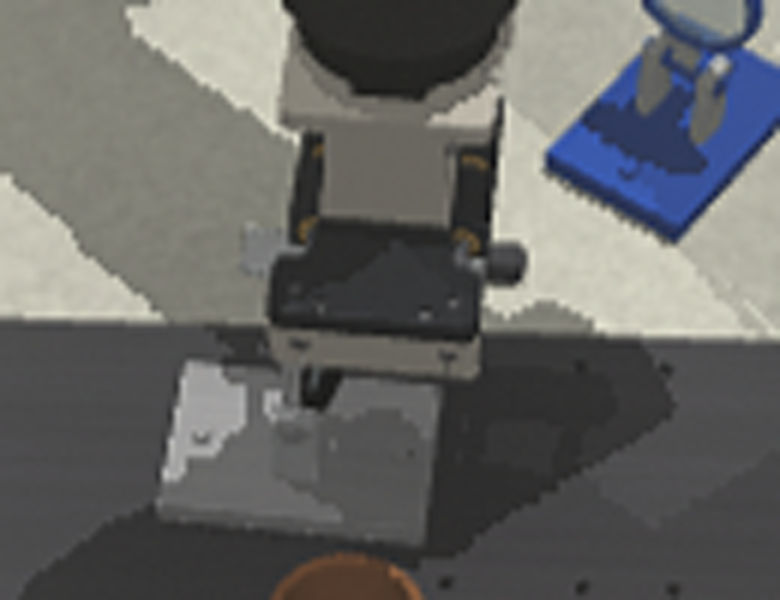

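Request:
{"op": "jog_arm", "data": {
  "motion": [
    {"dx": -0.001, "dy": 0.0025, "dz": 0, "twist": 0},
    {"dx": -0.002, "dy": 0.005, "dz": 0, "twist": 0},
    {"dx": -0.0025, "dy": 0.0075, "dz": 0, "twist": 0},
    {"dx": -0.003, "dy": 0.01, "dz": 0, "twist": 0},
    {"dx": -0.0035, "dy": 0.0125, "dz": 0, "twist": 0},
    {"dx": -0.004, "dy": 0.015, "dz": 0, "twist": 0},
    {"dx": -0.004, "dy": 0.015, "dz": 0, "twist": 0}
  ]
}}

```text
t: 19.48
eef_pos: [0.5524, 0.1435, 0.1548]
ee_rot: [2.909, 1.571, -0.331]
force: [0.1, 0.6, 0.6]
width: 0.0003
```

```bash
python3 -c "
from w2 import *
run('l6',[0,.1,.2])"
```

```text
t 19.4833 p [0.5524 0.1435 0.1548] F [0.0939 0.5725 0.5831] M [0.0531 0.1855 0.0073] w 0.0003
axes x,y,z cols
 [[ 0.     -0.099  -0.9951]
 [-0.     -0.9951  0.099 ]
 [-1.      0.     -0.    ]]
foot y 0.026116874501899742 foot x -0.0013830535031911677 corner 0.01661687450189974 z tip 0.08179060362107253
foot -y corners [[83.0, 262.0], [300.0, 262.0]]
0 [[132.0, 295.0], [242.0, 296.0], [190.0, 455.0], [187.0, 550.0]] scene ctr,tip [[298.0, 317.0], [176.0, 251.0]]
0.1 [[131.0, 346.0], [243.0, 346.0], [190.0, 461.0], [188.0, 587.0]] scene ctr,tip [[311.0, 319.0], [199.0, 246.0]]
0.2 [[130.0, 399.0], [243.0, 400.0], [190.0, 466.0], [188.0, 621.0]] scene ctr,tip [[324.0, 321.0], [222.0, 243.0]]
```

View pics/l6_w.png

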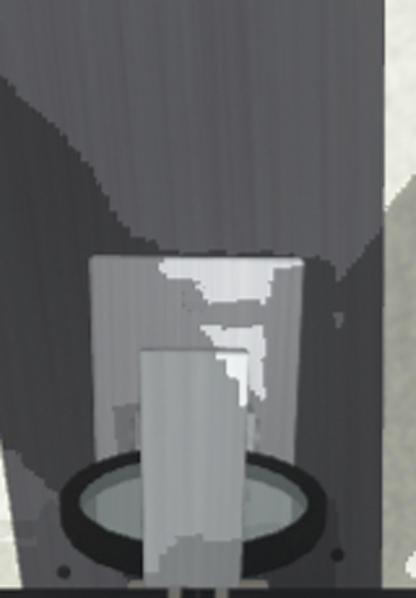

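Request:
{"op": "jog_arm", "data": {
  "motion": [
    {"dx": 0, "dy": -0.004, "dz": 0, "twist": 0},
    {"dx": -0.005, "dy": -0.01, "dz": 0, "twist": 0},
    {"dx": -0.025, "dy": -0.012, "dz": 0, "twist": 0},
    {"dx": -0.045, "dy": -0.01, "dz": 0, "twist": 0},
    {"dx": -0.05, "dy": 0.01, "dz": 0, "twist": 0},
    {"dx": -0.05, "dy": 0.035, "dz": 0, "twist": 0},
    {"dx": -0.045, "dy": 0.052, "dz": 0, "twist": 0},
    {"dx": -0.035, "dy": 0.056, "dz": 0, "twist": 0},
    {"dx": -0.025, "dy": 0.056, "dz": 0, "twist": 0},
    {"dx": -0.02, "dy": 0.056, "dz": 0, "twist": 0},
    {"dx": -0.02, "dy": 0.056, "dz": 0, "twist": 0}
  ]
}}

```text
t: 20.5
eef_pos: [0.5462, 0.0887, 0.1729]
ee_rot: [0.497, 1.568, -2.743]
force: [0.3, 0.8, 0.1]
width: 0.0005
```

```bash
python3 -c "
from w2 import *
run('l7',[0,.1,.2])"
```

```text
t 20.5 p [0.5462 0.0887 0.1729] F [0.2902 0.8265 0.1118] M [ 0.0478  0.1733 -0.011 ] w 0.0005
axes x,y,z cols
 [[-0.0026 -0.0984 -0.9951]
 [-0.0011 -0.9951  0.0984]
 [-1.      0.0014  0.0025]]
foot y -0.02902691147119207 foot x -0.001941627212833448 corner -0.03852691147119207 z tip 0.0998507804267391
foot -y corners [[93.0, 403.0], [286.0, 404.0]]
0 [[141.0, 528.0], [231.0, 528.0], [189.0, 591.0], [186.0, 720.0]] scene ctr,tip [[298.0, 317.0], [176.0, 251.0]]
0.1 [[141.0, 571.0], [231.0, 571.0], [189.0, 596.0], [186.0, 747.0]] scene ctr,tip [[311.0, 319.0], [199.0, 246.0]]
0.2 [[140.0, 615.0], [231.0, 615.0], [189.0, 600.0], [187.0, 772.0]] scene ctr,tip [[324.0, 321.0], [222.0, 243.0]]
```

View pics/l7_s.png

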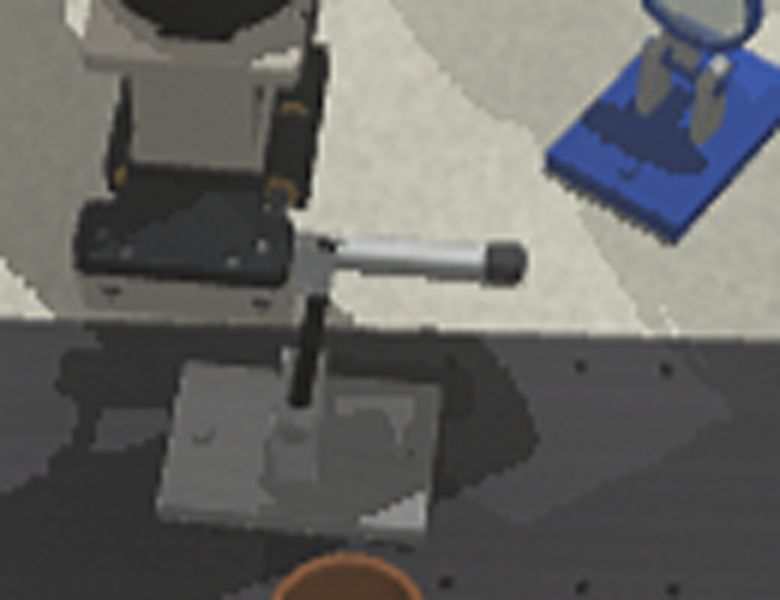

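Request:
{"op": "jog_arm", "data": {
  "motion": [
    {"dx": 0.0007, "dy": 0.001, "dz": 0, "twist": 0},
    {"dx": 0.0014, "dy": 0.002, "dz": 0, "twist": 0},
    {"dx": 0.002, "dy": 0.003, "dz": 0, "twist": 0},
    {"dx": 0.0027, "dy": 0.0042, "dz": 0, "twist": 0},
    {"dx": 0.0034, "dy": 0.0056, "dz": 0, "twist": 0},
    {"dx": 0.004, "dy": 0.007, "dz": 0, "twist": 0},
    {"dx": 0.0046, "dy": 0.0084, "dz": 0, "twist": 0},
    {"dx": 0.0052, "dy": 0.0098, "dz": 0, "twist": 0},
    {"dx": 0.0052, "dy": 0.0098, "dz": 0, "twist": 0}
  ]
}}

```text
t: 21.35
eef_pos: [0.546, 0.0782, 0.1695]
ee_rot: [2.509, 1.571, -0.732]
force: [-0.0, -1.3, 1.4]
width: 0.0006
```

```bash
python3 -c "
from w2 import *
run('l8',[0,.1])"
```

```text
t 21.35 p [0.546  0.0782 0.1695] F [-0.0097 -1.3364  1.4308] M [-0.3499  0.1478  0.014 ] w 0.0006
axes x,y,z cols
 [[ 0.0001 -0.0989 -0.9951]
 [-0.0001 -0.9951  0.0989]
 [-1.      0.0001 -0.0002]]
foot y -0.039564010267227306 foot x -0.0011458626691548878 corner -0.04906401026722731 z tip 0.09653244086532477
foot -y corners [[96.0, 429.0], [289.0, 430.0]]
0 [[144.0, 573.0], [234.0, 573.0], [191.0, 621.0], [189.0, 761.0]] scene ctr,tip [[298.0, 317.0], [176.0, 251.0]]
0.1 [[144.0, 617.0], [234.0, 617.0], [191.0, 626.0], [189.0, 788.0]] scene ctr,tip [[311.0, 319.0], [199.0, 246.0]]
```

View pics/l8_s.png

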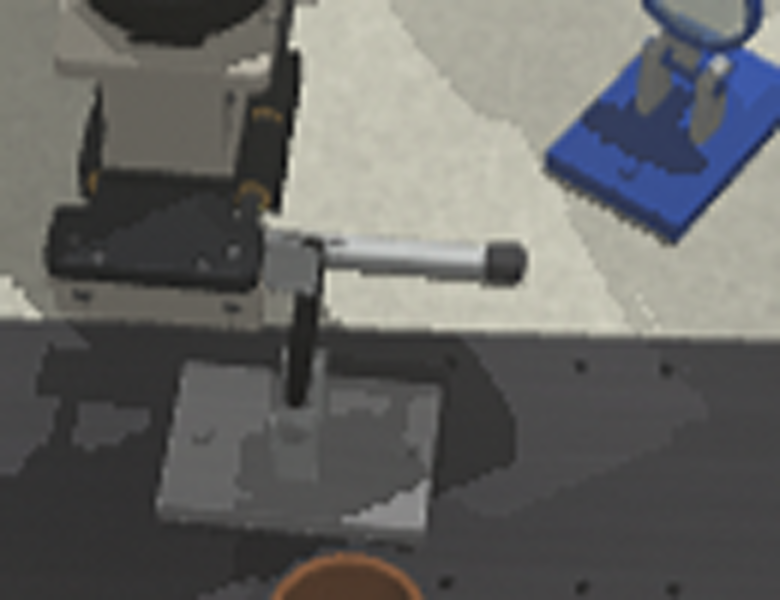

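Request:
{"op": "jog_arm", "data": {
  "motion": [
    {"dx": 0.0006, "dy": 0.001, "dz": 0, "twist": 0},
    {"dx": 0.0012, "dy": 0.002, "dz": 0, "twist": 0},
    {"dx": 0.0018, "dy": 0.003, "dz": 0, "twist": 0},
    {"dx": 0.0024, "dy": 0.004, "dz": 0, "twist": 0},
    {"dx": 0.003, "dy": 0.005, "dz": 0, "twist": 0},
    {"dx": 0.003, "dy": 0.005, "dz": 0, "twist": 0}
  ]
}}

```text
t: 21.95
eef_pos: [0.5454, 0.0729, 0.1669]
ee_rot: [1.802, 1.57, -1.438]
force: [-1.7, -3.9, 5.4]
width: 0.0004
```

```bash
python3 -c "
from w2 import *
st()"
```

```text
t 21.95 p [0.5454 0.0729 0.1669] F [-1.7302 -3.9043  5.3974] M [-1.1046  0.7122 -0.031 ] w 0.0004
axes x,y,z cols
 [[ 0.0001 -0.0985 -0.9951]
 [-0.0008 -0.9951  0.0985]
 [-1.      0.0008 -0.0002]]
foot y -0.044833439664080134 foot x -0.001162683596222909 corner -0.054333439664080135 z tip 0.09389747134797528
```

Request:
{"op": "jog_arm", "data": {
  "motion": [
    {"dx": 0, "dy": 0.001, "dz": 0, "twist": 0},
    {"dx": 0, "dy": 0.002, "dz": 0, "twist": 0},
    {"dx": 0, "dy": 0.003, "dz": 0, "twist": 0},
    {"dx": 0.0003, "dy": 0.004, "dz": 0, "twist": 0},
    {"dx": 0.0006, "dy": 0.005, "dz": 0, "twist": 0},
    {"dx": 0.0006, "dy": 0.005, "dz": 0, "twist": 0}
  ]
}}

```text
t: 22.45
eef_pos: [0.5454, 0.0691, 0.1663]
ee_rot: [-2.297, 1.569, 0.746]
force: [-1.8, 3.1, 5.7]
width: 0.0004
```

```bash
python3 -c "
from w2 import *
run('l9',[0,.1])"
```

```text
t 22.45 p [0.5454 0.0691 0.1663] F [-1.7786  3.0521  5.6808] M [ 1.3574  0.716  -0.0665] w 0.0004
axes x,y,z cols
 [[ 0.0012 -0.0984 -0.9951]
 [ 0.0011 -0.9951  0.0984]
 [-1.     -0.0012 -0.0011]]
foot y -0.04858194883869883 foot x -0.0008199774028432661 corner -0.058081948838698834 z tip 0.09332734617954223
foot -y corners [[97.0, 452.0], [290.0, 453.0]]
0 [[145.0, 613.0], [236.0, 613.0], [192.0, 648.0], [190.0, 798.0]] scene ctr,tip [[298.0, 317.0], [176.0, 251.0]]
0.1 [[145.0, 657.0], [236.0, 657.0], [192.0, 652.0], [191.0, 824.0]] scene ctr,tip [[311.0, 319.0], [199.0, 246.0]]
```

View pics/l9_s.png

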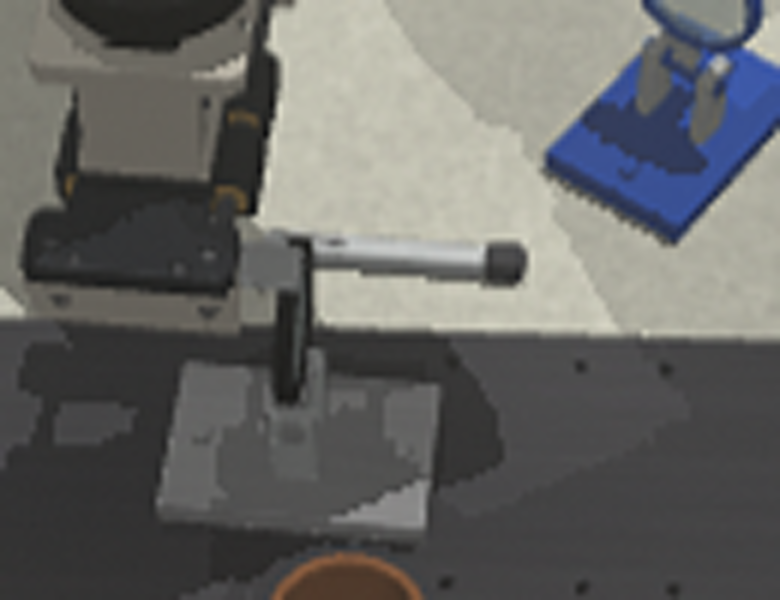

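Request:
{"op": "jog_arm", "data": {
  "motion": [
    {"dx": -0.003, "dy": 0, "dz": 0, "twist": 0},
    {"dx": -0.01, "dy": 0, "dz": 0, "twist": 0},
    {"dx": -0.03, "dy": 0.0, "dz": 0, "twist": 0},
    {"dx": -0.06, "dy": 0.01, "dz": 0, "twist": 0},
    {"dx": -0.085, "dy": 0.03, "dz": 0.02, "twist": 0},
    {"dx": -0.1, "dy": 0.06, "dz": 0.05, "twist": 0},
    {"dx": -0.1, "dy": 0.08, "dz": 0.08, "twist": 0},
    {"dx": -0.1, "dy": 0.09, "dz": 0.11, "twist": 0},
    {"dx": -0.1, "dy": 0.09, "dz": 0.13, "twist": 0},
    {"dx": -0.1, "dy": 0.09, "dz": 0.13, "twist": 0},
    {"dx": -0.1, "dy": 0.09, "dz": 0.13, "twist": 0}
  ]
}}

```text
t: 23.47
eef_pos: [0.4061, -0.0084, 0.2668]
ee_rot: [-2.653, 1.569, 0.39]
force: [0.4, 1.2, 0.6]
width: 0.0005
```

```bash
python3 -c "
from w2 import *
info()
f=arm.grab_frame('scene')
cv2.imwrite('pics/z_s.png',cv2.resize(f[165:285,20:360,::-1],None,fx=2.3,fy=2.3,interpolation=cv2.INTER_CUBIC))
cv2.imwrite('pics/z_l.png',cv2.resize(f[165:245,190:290,::-1],None,fx=7,fy=7,interpolation=cv2.INTER_CUBIC))
cv2.imwrite('pics/z_m.png',cv2.resize(f[180:240,90:170,::-1],None,fx=9,fy=9,interpolation=cv2.INTER_CUBIC))
t=arm.grab_frame('top');cv2.imwrite('pics/z_t.png',t[:,:,::-1])
for th in [0,.05,.1]:
  P=W(p,[f_ for f_ in [[0,.055*np.sin(th),.05+.055*np.cos(th)],[0,.093*np.sin(th)-.05*np.cos(th),.05+.093*np.cos(th)+.05*np.sin(th)]]])
  print(th,((proj(cs,P)-[190,165])*7).round(0).tolist())
"
```

```text
t 23.4667 p [ 0.4061 -0.0084  0.2668] F [0.3689 1.1827 0.5578] M [ 0.1362 -0.0714  0.0075] w 0.0005
axes x,y,z cols
 [[ 0.002  -0.0982 -0.9952]
 [ 0.0008 -0.9952  0.0982]
 [-1.     -0.001  -0.002 ]]
0 [[348.0, 230.0], [206.0, 153.0]]
0.05 [[355.0, 231.0], [218.0, 150.0]]
0.1 [[363.0, 232.0], [232.0, 147.0]]
```

View pics/z_s.png

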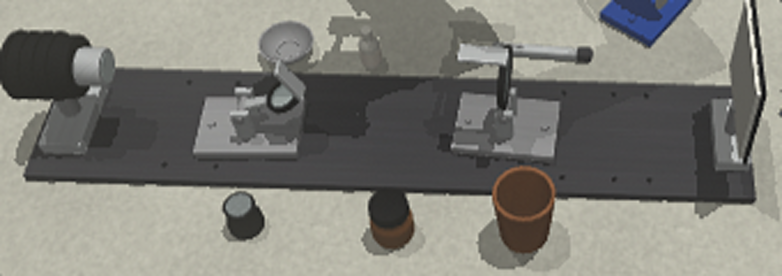

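View pics/z_l.png

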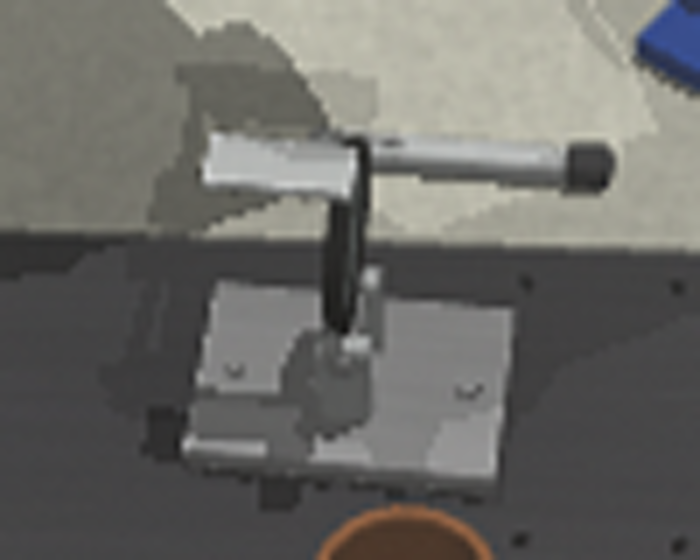

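View pics/z_m.png

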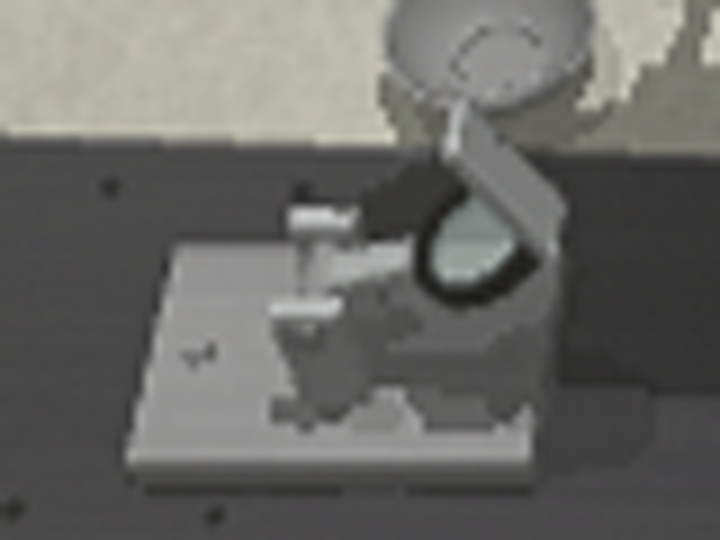

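View pics/z_t.png

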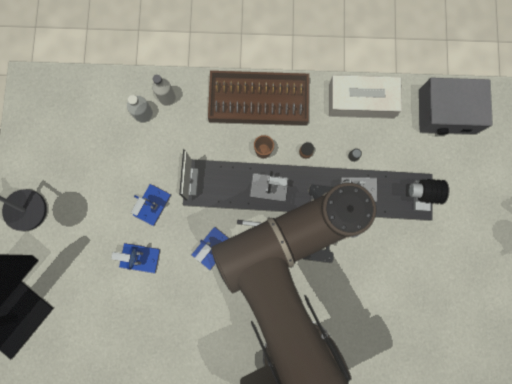

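```bash
python3 -c "
from h import *
print(arm.job_done())"
```

```text
the job is handed in; nothing more can be done
None
```

The lens swap is done and handed in at about 23.6 s of the 61 s allowed. The small lens is folded fully down, the large lens stands fully upright, and the arm is clear. All contact was pushing with closed fingers; nothing was pinched or lifted.

**Small lens (done first):** I pushed its tab tip over along its arc, then pressed the tip down to the stop. At the stop it pushed back with about 10 N at the expected height. The final picture put the lens at 1.15 to 1.2 rad. It did not change after the firm press, so I take it to be at its stop.

**Large lens:** It started at about 1.0 rad, not 1.2. I raised it by its tab, then by a level push high on the ring's back, then pressed the tab down to the stop. There it pushed back with about 6 N, and the final picture matches 0 rad.

**What went wrong:**
- **Jammed push:** The first push on the large tab jammed with a brief push of about 24 N, mostly straight down. I lifted off and changed the contact point.
- **Missed press:** On the small tab, an early press slid past the tip and had to be repeated.

**Last checks:** In the final scene picture both feet are where they started, within about 1 mm. The bystanders look undisturbed, though I judged them by eye and did not measure them.

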